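# Fetch the tip cleaner from behind the service bottles

## Task

Get the soldering stand ready: the soldering tip cleaner stands at the back of the tray, behind three containers (spray can, round bottle, flat tin). First move all three aside to stand on the mat, then put the tip cleaner upright down into the round well of the soldering stand, and only then stand the three containers back on the tray, each exactly where it stood before. Knock nothing over, and leave the solder reel and the flux jar on the tray where they are.

Things in the scene. Friction and masses are not known exactly. Their poses are not given: they have to be found in the camera images.
- spray_can: White steel spray can with a grey cap, upright on the tray: body 52 mm diameter up to 128 mm, cap 49 mm diameter from 128 to 165 mm (total height 165 mm), 0.2 kg. Origin: centre of its underside, z up. It is the tallest of the three containers in the front row of the tray.
- bottle: White round plastic bottle, upright on the tray: body 50 mm diameter up to 100 mm, then a sloping shoulder and a 26 mm diameter screw cap, total height 133 mm, 0.2 kg. Origin: centre of its underside, z up. One of the three in the front row.
- tin: Flat rectangular metal tin with a yellow band, upright on the tray: 34 mm along its x, 52 mm along its y, 88 mm high, with a small black screw cap (18 mm diameter, 12 mm off centre towards its +y) up to 106 mm, 0.15 kg. Origin: centre of its underside, z up. One of the three in the front row; its narrow 34 mm way lies across the row (nearly along the tray's x).
- tip_cleaner: Soldering tip cleaner: squat round steel pot, 53 mm diameter (54 mm at its rubber foot), straight sides up to 34 mm, stepped rim to 43 mm, curly brass shavings in its mouth; 0.2 kg. Origin: centre of its underside, z up. In the back row of the tray between solder reel and flux jar (15 mm clear of each), 10 mm behind the front row: it can be gripped only at its front and rear, along the tray's x.
- solder_reel: Reel of solder lying flat on the tray beside the tip cleaner: black flanges 50 mm diameter, 36 mm high. Origin: centre of its underside. Not to be moved.
- flux_jar: Small amber jar with aluminium screw lid on the tray on the other side of the tip cleaner: 49 mm diameter, 40 mm high. Origin: centre of its underside. Not to be moved.
- tray: Fixed shallow grey sheet-metal tray, 200 mm along its x, 250 mm along its y; floor 4 mm thick, rim 14 mm high. Origin: centre of its underside; x points away from the robot (within 15 degrees), y along the rows. The three containers stand in any order in a row about 35 mm in front of its centre, about 68 mm apart; the tip cleaner about 32 mm behind its centre, with some 35 mm free behind it.
- mat: Fixed flat dark blue rubber mat, 270 mm along its x by 150 mm along its y, 3 mm thick, empty, on the left or the right of the tray: the side area. Origin: centre of its underside, z up.
- well (a point): Centre of the floor of the round well in the fixed black soldering stand, on the side opposite the mat. Well 68 mm in diameter, 12 mm deep; its floor is 8 mm, the stand's top 20 mm above the table. The point's x points from the well (robot's end of the stand) to the wire-coil iron holder, which begins 55 mm from the well's centre, 50 mm above the table, and slants up and away to 0.22 m height.
Things that resemble listed ones, but are neither listed nor needed, are in the scene too. What is shaped like the tip_cleaner but green is not meant. Leave any purple look-alike of the bottle alone.

How it is judged (in metres and radians):
On the way, in this order (a step that is already met when the one before it is completed fails the run):
1. all three containers stand on the mat, released, and the tip cleaner is still in its place on the tray (x of spray_can in the frame of mat between -0.135 and 0.135 m and y of spray_can in the frame of mat between -0.075 and 0.075 m and z of each of spray_can, bottle, tin in the frame of mat below 0.008 m and angle between each of spray_can, bottle, tin's own z axis and vertical below 0.1 rad and linear speed of each of spray_can, bottle, tin below 0.03 m/s and x of bottle in the frame of mat between -0.135 and 0.135 m and y of bottle in the frame of mat between -0.075 and 0.075 m and x of tin in the frame of mat between -0.135 and 0.135 m and y of tin in the frame of mat between -0.075 and 0.075 m and contact force between each of spray_can, bottle, tin and the fingers below 0.2 N and distance of tip_cleaner from where it was at the start of the episode below 0.025 m), for 0.2 s.
2. the tip cleaner sits released on the floor of the stand's well while the three containers still stand on the mat (horizontal distance between tip_cleaner and well below 0.011 m and z of tip_cleaner in the frame of well below 0.005 m and angle between each of tip_cleaner, spray_can, bottle, tin's own z axis and vertical below 0.1 rad and linear speed of tip_cleaner below 0.02 m/s and contact force between tip_cleaner and the fingers below 0.2 N and x of spray_can in the frame of mat between -0.135 and 0.135 m and y of spray_can in the frame of mat between -0.075 and 0.075 m and z of each of spray_can, bottle, tin in the frame of mat below 0.008 m and linear speed of each of spray_can, bottle, tin below 0.03 m/s and x of bottle in the frame of mat between -0.135 and 0.135 m and y of bottle in the frame of mat between -0.075 and 0.075 m and x of tin in the frame of mat between -0.135 and 0.135 m and y of tin in the frame of mat between -0.075 and 0.075 m), for 0.2 s.
At the end, for the whole second after the job is handed in: Tip cleaner upright on the well's floor (within 11 mm of centre, 5 mm in height); spray can, bottle and tin each upright within 15 mm of where they stood at the start; solder reel and flux jar within 20 mm of their starts; all released and at rest (horizontal distance between tip_cleaner and well below 0.011 m and z of tip_cleaner in the frame of well below 0.005 m and angle between each of tip_cleaner, spray_can, bottle, tin's own z axis and vertical below 0.1 rad and linear speed of each of tip_cleaner, spray_can, bottle, tin below 0.02 m/s and contact force between tip_cleaner and the fingers below 0.2 N and distance of each of spray_can, bottle, tin from where it was at the start of the episode below 0.015 m and angular speed of each of spray_can, bottle, tin below 0.2 rad/s and distance of each of solder_reel, flux_jar from where it was at the start of the episode below 0.02 m); the robot touches nothing.
It fails at once if a container or the tip cleaner is knocked over (tipped more than 40 degrees) (angle between any of spray_can, bottle, tin, tip_cleaner's own z axis and vertical above 0.7 rad).
It fails at once if the solder reel or the flux jar is moved more than 20 mm (distance of any of solder_reel, flux_jar from where it was at the start of the episode above 0.02 m).
It also fails if it takes over 144 s, if anything falls off the work surface, if the arm or the gripper's body presses on something with over 40 N, if the wrist force passes 120 N, or if a joint passes its speed limit or range.

## Robot

A 6-joint arm with a two-finger parallel gripper is mounted at the origin on the work surface. World frame = base frame: x ahead of the robot, y to its left, z up, the work surface at z = 0. Lengths are in m, angles in degrees, forces in N, time in s.
With the tool pointing down it reaches from about 0.25 to 0.725 m from the base axis. Payload 9.7 kg.
Tool frame: the origin (TCP) lies at the very end of the fingers, on their centre line; the grasp point (between the pads) lies 19 mm behind it; y points along the fingers, x is the direction in which the jaws open and shut, and the axes are right-handed (so a half turn about y gives the same grasp; the last joint's range is limited). The gripper opens to 85 mm and grips with 20 to 120 N. Pads are 22 mm wide; open, the fingers measure 114 mm over their backs; the gripper's body (76 mm by 85 mm) begins 54 mm behind the grasp point. The pads swing forward as they close: fully open they stand 13 mm farther back than shut.
Start: joints at [-65.661, 4.979, 10.078, 95.1, 0, 90], TCP at [0.227, -0.501, 0.231] pointing down, gripper open.
Joint ranges: [-179.16, 179.16], [-48.56, 103.87], [-65.8, 70.77], [-126.05, 130.52], [-82.76, 87.17], [-180, 180]. Speed limits (degrees/s): [127.2, 127.2, 147.25, 180, 180, 180].

## Interface

Orientations are given as [roll, pitch, yaw] about the fixed x, y, z axes, in that order (R = Rz(yaw) Ry(pitch) Rx(roll)).
In Python, from workcell import bot gives the robot as it stands.
- The arm moves only by the shell command python3 -m jog 'ROWS' [FORCE]. ROWS is JSON, a list of rows, each a list of 7 numbers: the closure, from 0 (fully open) to 1 (shut), then the shift along the world's x, y, z in units of 25 mm (1.0 is 25 mm), then the turn, a rotation vector about the world's x, y, z in units of 5 degrees (1.0 is 5 degrees). A call has 1 to 5 rows; each row is the pose to reach, as a shift and turn from the pose commanded when the call began; what a row does not reach only later rows make up. A row lasts 1/10 s, in which the tool goes at most 50 mm and 8.59 degrees, less where a joint would pass 70% of its speed; a pose out of reach is approached as far as the arm can. A call with a gripper value outside its range is refused whole. The fingers move at their own pace and stop on an object; FORCE is the grip in N (left out, the last holds). Time passes only in rows, so rows that repeat a pose let the fingers close. It gives the time, the measured TCP pose, the force and the opening at its end, in the units of the state.
- bot.get_obs(): the state, without advancing time (a new reading comes with each control period).
- bot.camera(name): name is "scene" or "top" or "wrist"; returns (picture, depth): 480x640x3 uint8, red, green, blue; 480x640 float32, m along the optical axis (not along the pixel's ray), 0 where there is no reading.
- bot.camera_model(name): a dict with "fx", "fy", "cx", "cy" (pixels), "k1" (the pictures are not rectified: a ray, as slopes to the right and down, at radius r is drawn at 1 + k1 r^2 times it, then the intrinsics apply), "rvec" (rotation vector, rad) and "tvec" (3), from world to camera coordinates, as OpenCV has them; the wrist camera has in their place "tool_from_camera" (4x4, takes a point from camera to tool coordinates, whose origin is the TCP and whose axes are the tool frame's). Camera axes: x right, y down, z forward; pixel columns grow to the right and rows downward; lengths in m; the calibration is good to about 2 mm. A picture is of the moment at which its call begins: read the wrist's pose just before it. camera_model takes no time and is no camera call.
- bot.job_done(): hands the job in, once; it reports no verdict.
Trained networks look in the newest picture that a camera, given by its name, has taken for a name from the list of things; names that differ only in an ending like _2 or _b are one class to them, and where a whole thing is asked for, a point or a joint stands for the part that bears it (a point fixed in the world has none). Each returns a list of dicts, best first, with "conf" (0 to 1); they miss things now and then, are a little off and sometimes report something else, mostly with a low value. They report only what shows in the picture. A call takes as long as a camera call. They do not tell look-alikes from the thing itself.
- bot.regions_of(camera, label): "pixels" (480x640 bool, what is visible of it) and "point" ([row, column] in pixels, amid what is visible of it).
The state is a dict: "time": time; "q": joint angles; "qd": joint speeds; "joint_efforts": joint torques, N m; "ee_pos": TCP position; "tcp_rot": TCP orientation; "wrist_force": force on the tool from outside, world axes, zero at the start; "torque": the same for the moment, N m; "opening": finger opening in m.
Only numpy, scipy, OpenCV 4.12 (cv2) and the standard library are available. Lean on these libraries where they do the work, as an engineer would, in place of code of your own. Each camera call takes 0.05 s, during which the arm holds its last target. There are 200 camera calls.

## Working session

There is one attempt and no reset: what is moved stays moved. The work goes in short steps, Python scripts to look and compute and a shell command to move; the robot and the scene stay as the last step left them, time stands still between calls to the robot, and variables do not carry over. Pictures are saved under pics/ and viewed, about 12 in all and at most 16, crops included, and the job is handed in when it is done.

```bash
mkdir -p pics; ls; python3 - <<'E'
from workcell import bot
import cv2,numpy as np
o=bot.get_obs();print(o)
for n in("scene","top"):
    p,d=bot.camera(n);cv2.imwrite(f"pics/{n}0.png",p[:,:,::-1]);np.savez(f"{n}0.npz",p=p,d=d);print(n,bot.camera_model(n))
print(bot.camera_model("wrist"))
E
```

```text
pics
{'time': 0.0, 'q': array([-6.56604330e+01,  5.01046305e+00,  1.00339630e+01,  9.50980336e+01,
       -4.96073258e-04,  9.00012625e+01]), 'qd': array([ 0.01536548, -0.10403099,  0.02383384, -0.003844  ,  0.02927585,
        0.04994199]), 'joint_efforts': array([-1.87143734e-03, -5.20384848e+01,  4.64806151e+01,  1.62045378e-02,
        4.09533357e-05, -3.55053523e-06]), 'ee_pos': array([ 0.22658536, -0.50091435,  0.23058477]), 'tcp_rot': array([-9.00004977e+01,  7.45336057e-02, -6.56616955e+01]), 'wrist_force': array([-0.37488106,  0.21968751,  0.38285403]), 'torque': array([-0.01157327,  0.01815923, -0.02862278]), 'opening': 0.08548469949130164}
scene {'fx': 486.07085060053913, 'fy': 486.07085060053913, 'cx': 322.21829651815074, 'cy': 240.3573064218969, 'k1': 0.025807678789192615, 'rvec': array([ 0.93693807,  2.5263368 , -1.01695253]), 'tvec': array([ 0.44463935, -0.24573282,  1.39368044])}
top {'fx': 479.4180779375124, 'fy': 479.4180779375124, 'cx': 317.666043007992, 'cy': 228.18301181712712, 'k1': 0.003956370185162879, 'rvec': array([ 2.12170039, -2.17193161,  0.14504942]), 'tvec': array([0.00241546, 0.59179222, 0.99203474])}
{'fx': 342.36291784746686, 'fy': 342.36291784746686, 'cx': 320.4168261058128, 'cy': 240.78356767462017, 'k1': -0.04688382616778512, 'tool_from_camera': array([[ 9.99997387e-01,  9.13046861e-04,  2.09566654e-03,
        -1.07949337e-03],
       [-1.75910190e-03, -2.78085492e-01,  9.60554717e-01,
        -1.41470908e-01],
       [ 1.45980593e-03, -9.60555894e-01, -2.78083160e-01,
         7.17933242e-02],
       [ 0.00000000e+00,  0.00000000e+00,  0.00000000e+00,
         1.00000000e+00]])}
```

View pics/scene0.png

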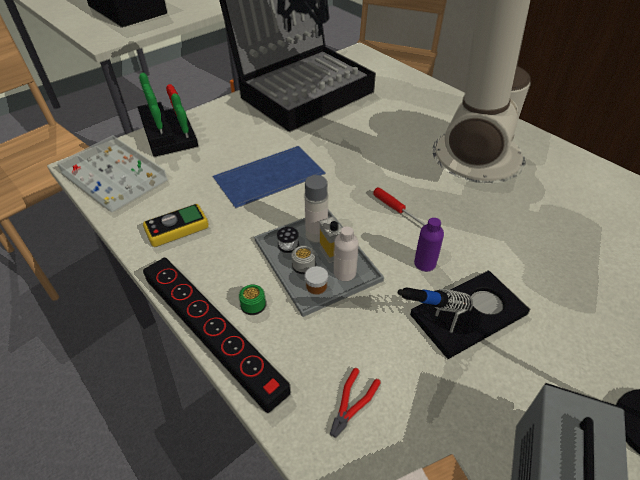

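View pics/top0.png

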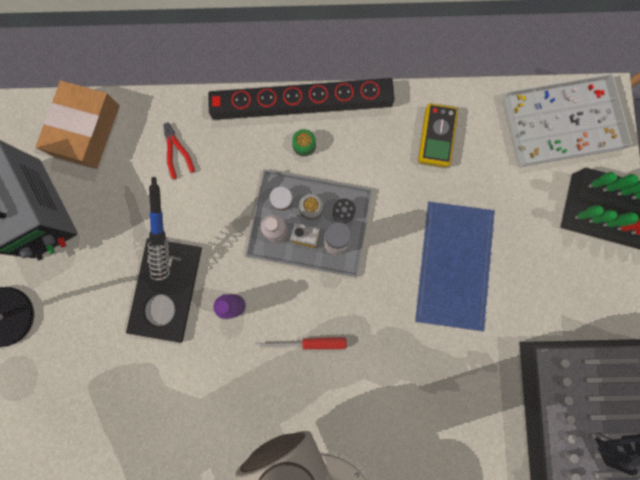

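```bash
cat > h.py <<'E'
import numpy as np,cv2
from scipy.spatial.transform import Rotation as R
from workcell import bot
def K(m): return np.array([[m['fx'],0,m['cx']],[0,m['fy'],m['cy']],[0,0,1.]]),np.array([m['k1'],0,0,0.])
def pose(n,obs=None):
    m=bot.camera_model(n)
    if n!='wrist':
        r=cv2.Rodrigues(m['rvec'])[0];return r.T,-r.T@m['tvec']
    t=m['tool_from_camera'];w=R.from_euler('xyz',obs['tcp_rot'],degrees=True).as_matrix()
    return w@t[:3,:3],obs['ee_pos']+w@t[:3,3]
def rays(n,uv,obs=None):
    k,d=K(bot.camera_model(n));s=cv2.undistortPoints(np.asarray(uv,float).reshape(-1,1,2),k,d)[:,0]
    r,o=pose(n,obs);return np.c_[s,np.ones(len(s))]@r.T,o
def cloud(n,mask,depth,obs=None):
    v,u=np.nonzero(mask&(depth>0));D,o=rays(n,np.c_[u,v],obs);return o+D*depth[v,u][:,None]
def plane(n,uv,z,obs=None):
    D,o=rays(n,uv,obs);return o+D*((z-o[2])/D[:,2])[:,None]
E
cat > m1.py <<'E'
from h import *
for n in("top","scene"):
    d=np.load(n+"0.npz")['d']
    p,d=bot.camera(n)
    for l in "spray_can bottle tin tip_cleaner solder_reel flux_jar tray mat well".split():
        for g in bot.regions_of(n,l)[:3]:
            c=cloud(n,g['pixels'],d)
            if len(c)<5: continue
            zt=np.percentile(c[:,2],95);t=c[c[:,2]>zt-.012]
            print(n,l,round(g['conf'],2),np.round(g['point']),len(c),'med',np.median(c,0).round(3),'ztop',zt.round(3),'topmid',((t.max(0)+t.min(0))/2).round(3),'ext',np.ptp(t,axis=0).round(3))
E
python3 m1.py; python3 -c "
from h import *
print(pose('top'),pose('scene'))"
```

```text
top spray_can 0.72 [241. 337.] 783 med [ 0.555 -0.048  0.166] ztop 0.169 topmid [ 0.561 -0.049  0.165] ext [0.048 0.047 0.014]
top spray_can 0.69 [211. 345.] 442 med [ 0.629 -0.069  0.038] ztop 0.041 topmid [ 0.619 -0.07   0.1  ] ext [0.072 0.048 0.134]
top bottle 0.89 [307. 230.] 673 med [0.431 0.167 0.105] ztop 0.132 topmid [0.43  0.176 0.129] ext [0.027 0.026 0.014]
top bottle 0.73 [229. 272.] 595 med [0.582 0.075 0.11 ] ztop 0.136 topmid [0.588 0.08  0.132] ext [0.025 0.027 0.015]
top tin 0.58 [234. 304.] 571 med [0.569 0.016 0.09 ] ztop 0.108 topmid [0.576 0.027 0.107] ext [0.016 0.014 0.012]
top tin 0.37 [211. 343.] 453 med [ 0.63  -0.068  0.038] ztop 0.041 topmid [ 0.632 -0.07   0.038] ext [0.047 0.048 0.01 ]
top tip_cleaner 0.83 [206. 310.] 498 med [0.64  0.003 0.04 ] ztop 0.046 topmid [0.643 0.003 0.042] ext [0.052 0.05  0.015]
top tip_cleaner 0.75 [144. 300.] 472 med [0.785 0.015 0.036] ztop 0.042 topmid [0.79  0.016 0.038] ext [0.05  0.047 0.015]
top tip_cleaner 0.53 [280. 161.] 6392 med [0.48  0.313 0.018] ztop 0.168 topmid [0.63  0.297 0.182] ext [0.078 0.03  0.052]
top 
[... 1885 characters left out ...]
2 0.005] ztop 0.016 topmid [0.612 0.007 0.049] ext [0.245 0.287 0.09 ]
scene mat 0.68 [176. 268.] 3533 med [ 0.519 -0.309  0.004] ztop 0.007 topmid [ 0.509 -0.238  0.084] ext [0.289 0.35  0.177]
scene well 0.92 [312. 466.] 6101 med [0.508 0.331 0.021] ztop 0.165 topmid [0.631 0.299 0.182] ext [0.086 0.028 0.059]
(array([[-0.02296021, -0.99001219,  0.13909958],
       [-0.99971704,  0.02360186,  0.0029649 ],
       [-0.00621829, -0.13899214, -0.99027396]]), array([ 0.44794536, -0.0144939 ,  1.06465566])) (array([[-0.75790781,  0.46972247, -0.45269919],
       [ 0.65236088,  0.54679866, -0.52482045],
       [ 0.00101535, -0.69308876, -0.72085154]]), array([1.08333986, 0.57573305, 0.83387057]))
```

```bash
cat > m2.py <<'E'
from h import *
from scipy.optimize import least_squares
def fitc(P):
    f=least_squares(lambda c:np.hypot(P[:,0]-c[0],P[:,1]-c[1])-c[2],[*P.mean(0),.03],loss='soft_l1',f_scale=.002);return f.x.round(4)
for n in("top","scene"):
    p=np.load(n+"0.npz")['p'];d=np.load(n+"0.npz")['d']
    hsv=cv2.cvtColor(p,cv2.COLOR_RGB2HSV)
    # whole-image world map
    W=cloud(n,np.ones((480,640),bool),np.where(d>0,d,1e-3)).reshape(480,640,3)
    # mat: blue
    m=(hsv[...,0]>100)&(hsv[...,0]<125)&(hsv[...,1]>110)&(W[...,2]<.02)&(W[...,1]<-.2)&(W[...,1]>-.45)&(W[...,0]<.72)
    print(n,'mat',cv2.minAreaRect(W[m][:,:2].astype('f4')),np.median(W[m][:,2]).round(4))
    # well: light disc in dark stand
    s=(abs(W[...,0]-.42)<.07)&(abs(W[...,1]-.31)<.07)&(W[...,2]<.03)
    b=((hsv[...,2]>85)&s).astype('u1')
    k,l,st,c=cv2.connectedComponentsWithStats(b)
    for i in range(1,k):
        if 100<st[i,4]<3000:
            co=cv2.findContours((l==i).astype('u1'),0,1)[0][0][:,0]
            for z in(.008,.02):
                P=plane(n,co,z)[:,:2];print(n,'well',z,st[i],fitc(P),cv2.minEnclosingCircle(P.astype('f4')), np.median(W[l==i],0).round(4))
    print('stand rect',cv2.minAreaRect(W[(abs(W[...,0]-.48)<.15)&(abs(W[...,1]-.31)<.11)&(W[...,2]>.012)&(W[...,2]<.026)][:,:2].astype('f4')))
    for nm,c,z0,z1 in(('tintop',(.574,.017),.085,.099),('spray',(.562,-.0485),.155,.175),('bottle',(.59,.081),.125,.142),('cleaner',(.645,.004),.035,.053),('reel',(.632,-.069),.03,.046),('jar',(.662,.068),.03,.05)):
        q=(np.hypot(W[...,0]-c[0],W[...,1]-c[1])<.035)&(W[...,2]>z0)&(W[...,2]<z1)
        P=W[q][:,:2].astype('f4');print(n,nm,len(P),np.median(W[q][:,2]).round(4),'rect',cv2.minAreaRect(P),'circ',cv2.minEnclosingCircle(P))
    t=(abs(W[...,0]-.61)<.16)&(abs(W[...,1]-.01)<.17)&(W[...,2]>.009)&(W[...,2]<.02)
    print(n,'tray',cv2.minAreaRect(W[t][:,:2].astype('f4')))
p=np.load("top0.npz")['p'];a=cv2.resize(p[165:285,240:380],(700,600),interpolation=cv2.INTER_CUBIC);cv2.imwrite("pics/traycrop.png",a[:,:,::-1])
E
python3 m2.py
```

```text
top mat ((0.5062087774276733, -0.3132345676422119), (0.13638542592525482, 0.2543937563896179), 76.3783950805664) 0.0015
top well 0.008 [ 137  279   69   67 1323] [0.4343 0.3213 0.0839] ((0.42044562101364136, 0.30687254667282104), 0.09731505066156387) [ 0.392   0.2629 -0.002 ]
top well 0.02 [ 137  279   69   67 1323] [0.4344 0.3175 0.0829] ((0.420757919549942, 0.3032228946685791), 0.0962110236287117) [ 0.392   0.2629 -0.002 ]
top well 0.008 [145 294  30  32 722] [0.4253 0.3361 0.0319] ((0.4259070158004761, 0.33520472049713135), 0.033724814653396606) [0.425  0.3363 0.0066]
top well 0.02 [145 294  30  32 722] [0.4256 0.3321 0.0315] ((0.4261573255062103, 0.331233412027359), 0.03334301337599754) [0.425  0.3363 0.0066]
stand rect ((0.4689365029335022, 0.327782541513443), (0.1224769875407219, 0.21005535125732422), 79.14629364013672)
top tintop 399 0.0903 rect ((0.5734343528747559, 0.015756534412503242), (0.054060161113739014, 0.03613082692027092), 75.39286041259766) circ ((0.5736434459686279, 0.015717636793851852), 0.03152264654636383)
top spray 520 0.1671 rect ((0.5611505508422852, -0.0495
[... 2577 characters left out ...]
459225416183472, 0.0055101364850997925), (0.05023335665464401, 0.05084390938282013), 50.41542053222656) circ ((0.6457574963569641, 0.003480770392343402), 0.02712177485227585)
scene reel 305 0.0402 rect ((0.6327784061431885, -0.06837780773639679), (0.05082504451274872, 0.048592936247587204), 43.133548736572266) circ ((0.6319974660873413, -0.0691363662481308), 0.02719416469335556)
scene jar 406 0.044 rect ((0.6636747121810913, 0.06953056901693344), (0.04887717217206955, 0.04900286719202995), 6.151957035064697) circ ((0.6619248986244202, 0.06821979582309723), 0.02671685814857483)
scene tray ((0.589837908744812, 0.012172356247901917), (0.25803762674331665, 0.3409646451473236), 76.28956604003906)
```

View pics/traycrop.png

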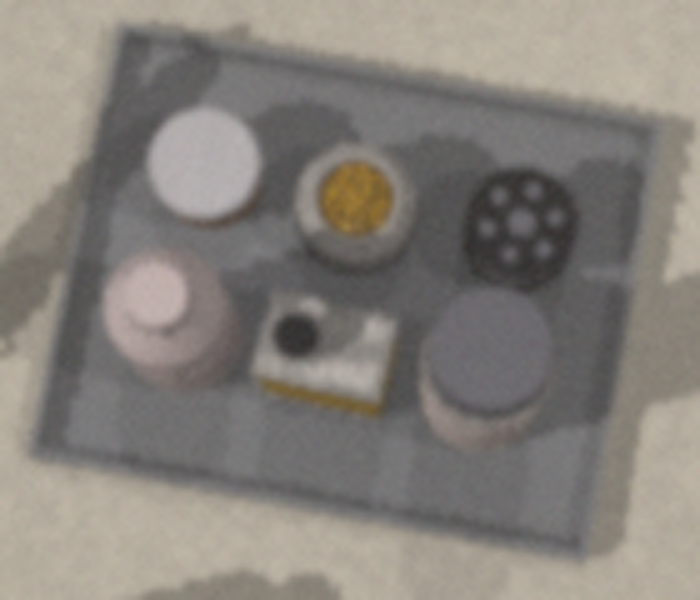

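```bash
j="python3 -m jog"
python3 -m jog '[[0,0,0,1,0,0,0],[0,0,0,2,0,0,0]]' 30
python3 -m jog '[[0,0.9,1.2,0,0,0,0.7],[0,1.8,2.4,0,0,0,1.4],[0,2.7,3.6,0,0,0,2.1],[0,3.6,4.8,0,0,0,2.8],[0,4.5,6,0,0,0,3.5]]'
python3 -m jog '[[0,0.9,1.2,0,0,0,0.7],[0,1.8,2.4,0,0,0,1.4],[0,2.7,3.6,0,0,0,2.1],[0,3.6,4.8,0,0,0,2.8],[0,4.5,6,0,0,0,3.5]]'
python3 -m jog '[[0,0.9,1.2,0,0,0,0.7],[0,1.8,2.4,0,0,0,1.4],[0,2.7,3.6,0,0,0,2.1],[0,3.6,4.8,0,0,0,2.8],[0,4.5,6,0,0,0,3.5]]'
python3 -m jog '[[0,0,0,0,0,0,0],[0,0,0,0,0,0,0]]'
python3 - <<'E'
from h import *
p,d=bot.camera("top");cv2.imwrite("pics/top1.png",p[:,:,::-1])
# mat corners
q=np.load("top0.npz")['p']
hsv=cv2.cvtColor(q,cv2.COLOR_RGB2HSV).astype(int);m=((hsv[...,0]>105)&(hsv[...,0]<125)&(hsv[...,1]>100)).astype('u1');m[:, :400]=0;m[:,510:]=0;m[:195]=0;m[335:]=0
k,l,s,c=cv2.connectedComponentsWithStats(m);i=1+s[1:,4].argmax();co=cv2.findContours((l==i).astype('u1'),0,2)[0][0]
P=plane("top",co[:,0],.003)[:,:2];print(s[i],cv2.minAreaRect(P.astype('f4')))
E
```

```text
time: 1.3
ee_pos: [0.2265, -0.5007, 0.2813]
tcp_rot: [-90.0, 0.1, -65.7]
wrist_force: [0.5, -0.7, 1.6]
opening: 0.0853
time: 1.8
ee_pos: [0.3398, -0.3499, 0.2814]
tcp_rot: [-90.0, -0.0, -48.0]
wrist_force: [-0.3, -0.7, 1.0]
opening: 0.0855
time: 2.3
ee_pos: [0.4524, -0.1997, 0.2814]
tcp_rot: [-90.0, -0.0, -30.5]
wrist_force: [0.3, -0.5, -0.0]
opening: 0.0854
time: 2.8
ee_pos: [0.5649, -0.0497, 0.2814]
tcp_rot: [-90.0, -0.0, -13.0]
wrist_force: [0.5, -0.8, -0.6]
opening: 0.0851
time: 3.0
ee_pos: [0.5643, -0.0505, 0.2809]
tcp_rot: [-90.0, 0.0, -13.1]
wrist_force: [0.0, -0.0, -0.1]
opening: 0.0854
[ 420  204   70  125 6330] ((0.508375883102417, -0.31288275122642517), (0.1267172396183014, 0.2618257403373718), 80.49964141845703)
```

```bash
python3 -m jog '[[0,-0.08,0.05,-1,0,0,0],[0,-0.08,0.05,-2,0,0,0],[0,-0.08,0.05,-3,0,0,0],[0,-0.08,0.05,-3.7,0,0,0],[0,-0.08,0.05,-4,0,0,0]]'
python3 -m jog '[[0,0,0,-0.7,0,0,0],[0,0,0,-1.4,0,0,0],[0,0,0,-2.1,0,0,0],[0,0,0,-2.76,0,0,0],[0,0,0,-2.76,0,0,0]]'
python3 - <<'E'
from h import *
p,d=bot.camera("scene");p2,_=bot.camera("wrist")
a=cv2.resize(p[140:340,180:440],(520,400));b=cv2.resize(p2,(280,210))
c=np.zeros((400,800,3),np.uint8);c[:,:520]=a;c[:210,520:]=b;cv2.imwrite("pics/s1.png",c[:,:,::-1])
E
```

```text
time: 3.55
ee_pos: [0.5609, -0.051, 0.1799]
tcp_rot: [-90.0, 0.1, -13.3]
wrist_force: [-1.0, 0.2, 0.1]
opening: 0.0857
time: 4.05
ee_pos: [0.5611, -0.0505, 0.111]
tcp_rot: [-90.0, 0.1, -13.2]
wrist_force: [-0.3, 0.2, -0.2]
opening: 0.0856
```

View pics/s1.png

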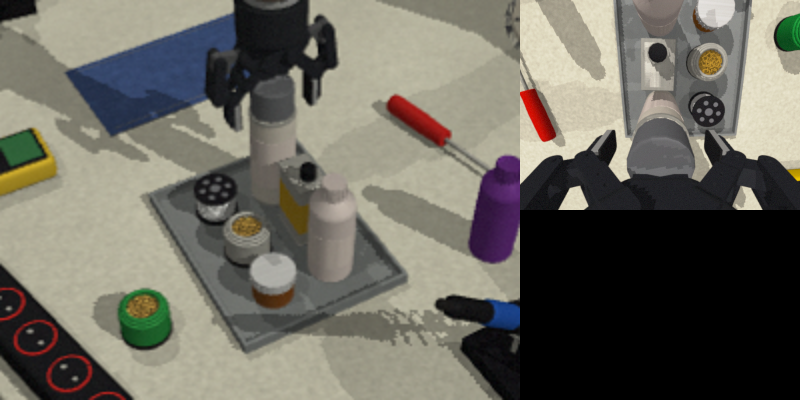

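```bash
python3 -m jog '[[0.2,0,0,0,0,0,0],[0.3,0,0,0,0,0,0],[0.5,0,0,0,0,0,0],[0.7,0,0,0,0,0,0],[0.7,0,0,0,0,0,0]]' 30
python3 -m jog '[[0.7,0,0,0,0,0,0],[0.7,0,0,0,0,0,0],[0.7,0,0,0,0,0,0]]'
```

```text
time: 4.65
ee_pos: [0.5625, -0.0499, 0.1134]
tcp_rot: [-90.0, -0.1, -13.2]
wrist_force: [-1.7, -0.2, 5.8]
opening: 0.051
time: 4.95
ee_pos: [0.5625, -0.0499, 0.1134]
tcp_rot: [-90.0, -0.1, -13.2]
wrist_force: [-2.0, -0.2, 6.0]
opening: 0.0506
```

```bash
python3 -m jog '[[0.7,0,0,0.2,0,0,0],[0.7,0,0,0.7,0,0,0],[0.7,0,0,1.3,0,0,0],[0.7,0,0,1.9,0,0,0],[0.7,0,0,2.4,0,0,0]]'
python3 -m jog '[[0.7,0.05,-0.4,0,0,0,0],[0.7,0.2,-1.2,0,0,0,0],[0.7,0.3,-2.1,0,0,0,0],[0.7,0.4,-3,0,0,0,0],[0.7,0.54,-3.93,0,0,0,0]]'
python3 -m jog '[[0.7,0.15,-0.9,0,0,0,0],[0.7,0.3,-1.8,0,0,0,0],[0.7,0.45,-2.7,0,0,0,0],[0.7,0.6,-3.6,0,0,0,0],[0.7,0.7,-4.5,0,0,0,0]]'
python3 -m jog '[[0.7,0.1,-0.8,0,0,0,0],[0.7,0.2,-1.5,0,0,0,0],[0.7,0.3,-2.1,0,0,0,0],[0.7,0.3,-2.5,0,0,0,0],[0.7,0.3,-2.5,0,0,0,0]]'
python3 -m jog '[[0.7,0,0,-0.5,0,0,0],[0.7,0,0,-1.1,0,0,0],[0.7,0,0,-1.7,0,0,0],[0.7,0,0,-2.1,0,0,0],[0.7,0,0,-2.25,0,0,0]]'
python3 -m jog '[[0.7,0,0,-0.08,0,0,0],[0.7,0,0,-0.16,0,0,0],[0.7,0,0,-0.18,0,0,0],[0.7,0,0,-0.18,0,0,0]]'
```

```text
time: 5.45
ee_pos: [0.5625, -0.0499, 0.1744]
tcp_rot: [-90.0, -0.1, -13.2]
wrist_force: [-0.1, 0.7, -2.2]
opening: 0.0509
time: 5.95
ee_pos: [0.5755, -0.1495, 0.1718]
tcp_rot: [-90.0, 0.0, -13.2]
wrist_force: [0.8, 0.1, -2.1]
opening: 0.0506
time: 6.45
ee_pos: [0.593, -0.2623, 0.1716]
tcp_rot: [-90.0, 0.0, -13.2]
wrist_force: [-0.3, 0.3, -2.2]
opening: 0.0508
time: 6.95
ee_pos: [0.6002, -0.3245, 0.1714]
tcp_rot: [-90.0, 0.1, -13.2]
wrist_force: [-0.2, -0.1, -3.0]
opening: 0.0508
time: 7.45
ee_pos: [0.6001, -0.3222, 0.1143]
tcp_rot: [-90.0, 0.1, -13.1]
wrist_force: [-1.3, 0.6, -2.9]
opening: 0.0511
time: 7.85
ee_pos: [0.6009, -0.3232, 0.1125]
tcp_rot: [-90.0, -0.1, -13.2]
wrist_force: [-0.3, 0.2, 1.9]
opening: 0.0507
```

```bash
python3 -m jog '[[0.5,0,0,0,0,0,0],[0.3,0,0,0,0,0,0],[0,0,0,0,0,0,0],[0,0,0,0,0,0,0],[0,0,0,0,0,0,0]]'
python3 -m jog '[[0,0,0,0.6,0,0,0],[0,0,0,1.4,0,0,0],[0,0,0,2.4,0,0,0],[0,0,0,3.4,0,0,0],[0,0,0,4,0,0,0]]'
python3 -m jog '[[0,0,1.2,0,0,0,0],[0,-0.1,2.4,0,0,0,0],[0,-0.1,3.6,0,0,0,0],[0,-0.2,4.8,0,0,0,0],[0,-0.2,6,0,0,0,0]]'
python3 -m jog '[[0,0,1.2,0,0,0,0],[0,-0.1,2.4,0,0,0,0],[0,-0.1,3.6,0,0,0,0],[0,-0.2,4.8,0,0,0,0],[0,-0.2,6,0,0,0,0]]'
python3 -m jog '[[0,0,1.2,0,0,0,0],[0,0,2.4,0,0,0,0],[0,-0.04,3.6,0,0,0,0],[0,-0.04,4.16,0,0,0,0],[0,-0.04,4.16,0,0,0,0]]'
cat > chk.py <<'E'
from h import *
import sys
# robust check: top-face centres from top+scene depth near given places
def chk(spots):
    for n in("scene","top"):
        p,d=bot.camera(n);W=cloud(n,np.ones((480,640),bool),np.where(d>0,d,1e-3)).reshape(480,640,3)
        for nm,c,z0,z1 in spots:
            q=(np.hypot(W[...,0]-c[0],W[...,1]-c[1])<.04)&(W[...,2]>z0)&(W[...,2]<z1);P=W[q][:,:2].astype('f4')
            if len(P)>20:print(n,nm,len(P),'z',np.median(W[q][:,2]).round(4),'c',np.round(cv2.minAreaRect(P)[0],4),np.round(cv2.minAreaRect(P)[1:][0],3))
            else: print(n,nm,len(P))
S={'sprayM':('sprayM',(.601,-.323),.15,.18),'bottleM':('bottleM',(.506,-.313),.12,.145),'tinM':('tinM',(.412,-.303),.08,.098),
'spray':('spray',(.5623,-.049),.155,.175),'bottle':('bottle',(.59,.081),.125,.142),'tin':('tin',(.574,.016),.085,.099),
'cleaner':('cleaner',(.6445,.0032),.035,.053),'reel':('reel',(.632,-.069),.03,.046),'jar':('jar',(.662,.0685),.03,.05)}
if __name__=="__main__": chk([S[a] for a in sys.argv[1:]])
E
python3 chk.py sprayM tin cleaner bottle
```

```text
time: 8.35
ee_pos: [0.6007, -0.3231, 0.1114]
tcp_rot: [-90.0, 0.0, -13.2]
wrist_force: [-0.7, -0.1, 0.4]
opening: 0.0853
time: 8.85
ee_pos: [0.601, -0.3233, 0.2152]
tcp_rot: [-90.1, -0.2, -13.2]
wrist_force: [0.5, 0.0, 0.4]
opening: 0.0852
time: 9.35
ee_pos: [0.5954, -0.172, 0.213]
tcp_rot: [-90.0, -0.1, -13.2]
wrist_force: [-0.1, -0.6, 0.4]
opening: 0.0858
time: 9.85
ee_pos: [0.5905, -0.0219, 0.2131]
tcp_rot: [-90.0, -0.1, -13.2]
wrist_force: [0.3, -0.2, 0.2]
opening: 0.0857
time: 10.35
ee_pos: [0.5897, 0.0824, 0.2124]
tcp_rot: [-90.0, -0.0, -13.0]
wrist_force: [-0.6, 0.1, -0.0]
opening: 0.0856
scene sprayM 314 z 0.1672 c [ 0.6026 -0.3205] [0.05 0.05]
scene tin 235 z 0.0928 c [0.5746 0.0163] [0.056 0.037]
scene cleaner 362 z 0.0432 c [0.6461 0.0058] [0.051 0.051]
scene bottle 149 z 0.1365 c [0.5917 0.0815] [0.026 0.025]
top sprayM 561 z 0.166 c [ 0.5995 -0.3216] [0.048 0.047]
top tin 399 z 0.0903 c [0.5737 0.0158] [0.054 0.036]
top cleaner 429 z 0.0412 c [0.6436 0.0031] [0.05  0.049]
top bottle 0
```

```bash
python3 -m jog '[[0,0,0,-0.7,0,0,0],[0,0,0,-1.5,0,0,0],[0,0,0,-2.3,0,0,0],[0,0,0,-2.9,0,0,0],[0,0,0,-3.3,0,0,0]]'
python3 -m jog '[[0,0,0,-0.6,0,0,0],[0,0,0,-1.2,0,0,0],[0,0,0,-1.8,0,0,0],[0,0,0,-2.2,0,0,0],[0,0,0,-2.36,0,0,0]]'
python3 -m jog '[[0.2,0,0,0,0,0,0],[0.3,0,0,0,0,0,0],[0.5,0,0,0,0,0,0],[0.7,0,0,0,0,0,0],[0.7,0,0,0,0,0,0]]' 30
python3 -m jog '[[0.7,0,0,0,0,0,0],[0.7,0,0,0,0,0,0],[0.7,0,0,0,0,0,0]]'
```

```text
time: 10.95
ee_pos: [0.5895, 0.0799, 0.128]
tcp_rot: [-90.0, 0.0, -13.2]
wrist_force: [0.7, -0.2, -0.5]
opening: 0.0856
time: 11.45
ee_pos: [0.5891, 0.0808, 0.0685]
tcp_rot: [-90.0, 0.1, -13.2]
wrist_force: [1.2, -0.6, 0.4]
opening: 0.0851
time: 11.95
ee_pos: [0.5902, 0.081, 0.071]
tcp_rot: [-90.0, -0.1, -13.2]
wrist_force: [0.8, -0.7, 5.5]
opening: 0.0489
time: 12.25
ee_pos: [0.5902, 0.081, 0.071]
tcp_rot: [-90.0, -0.1, -13.2]
wrist_force: [0.6, 0.1, 5.8]
opening: 0.0494
```

```bash
python3 -m jog '[[0.7,0,0,0.3,0,0,0],[0.7,0,0,1,0,0,0],[0.7,0,0,1.8,0,0,0],[0.7,0,0,2.6,0,0,0],[0.7,0,0,3.4,0,0,0]]'
python3 -m jog '[[0.7,0,0,0.8,0,0,0],[0.7,0,0,1.5,0,0,0],[0.7,0,0,1.8,0,0,0],[0.7,0,0,1.8,0,0,0]]'
python3 -m jog '[[0.7,-0.1,-0.4,0,0,0,0],[0.7,-0.3,-1.2,0,0,0,0],[0.7,-0.5,-2.1,0,0,0,0],[0.7,-0.7,-3,0,0,0,0],[0.7,-0.86,-3.96,0,0,0,0]]'
python3 -m jog '[[0.7,-0.2,-0.9,0,0,0,0],[0.7,-0.4,-1.8,0,0,0,0],[0.7,-0.6,-2.7,0,0,0,0],[0.7,-0.8,-3.6,0,0,0,0],[0.7,-1,-4.5,0,0,0,0]]'
python3 -m jog '[[0.7,-0.2,-0.9,0,0,0,0],[0.7,-0.4,-1.8,0,0,0,0],[0.7,-0.6,-2.7,0,0,0,0],[0.7,-0.8,-3.6,0,0,0,0],[0.7,-1,-4.5,0,0,0,0]]'
python3 -m jog '[[0.7,-0.1,-0.8,0,0,0,0],[0.7,-0.2,-1.5,0,0,0,0],[0.7,-0.3,-2.1,0,0,0,0],[0.7,-0.5,-2.8,0,0,0,0],[0.7,-0.5,-2.8,0,0,0,0]]'
python3 -m jog '[[0.7,0,0,-0.5,0,0,0],[0.7,0,0,-1.2,0,0,0],[0.7,0,0,-1.9,0,0,0],[0.7,0,0,-2.6,0,0,0],[0.7,0,0,-3.3,0,0,0]]'
python3 -m jog '[[0.7,0,0,-0.7,0,0,0],[0.7,0,0,-1.2,0,0,0],[0.7,0,0,-1.6,0,0,0],[0.7,0,0,-1.8,0,0,0],[0.7,0,0,-1.8,0,0,0]]'
python3 -m jog '[[0.7,0,0,-0.07,0,0,0],[0.7,0,0,-0.13,0,0,0],[0.7,0,0,-0.13,0,0,0],[0.7,0,0,-0.13,0,0,0]]'
```

```text
time: 12.75
ee_pos: [0.5893, 0.0808, 0.1558]
tcp_rot: [-90.0, 0.0, -13.2]
wrist_force: [-0.7, 0.8, -0.5]
opening: 0.0488
time: 13.15
ee_pos: [0.59, 0.0809, 0.2009]
tcp_rot: [-90.0, -0.1, -13.2]
wrist_force: [0.0, -0.0, -1.5]
opening: 0.0492
time: 13.65
ee_pos: [0.5671, -0.0195, 0.1987]
tcp_rot: [-90.0, 0.1, -13.2]
wrist_force: [0.6, 0.4, -2.1]
opening: 0.0491
time: 14.15
ee_pos: [0.542, -0.132, 0.1987]
tcp_rot: [-90.0, 0.1, -13.2]
wrist_force: [0.1, 0.1, -1.2]
opening: 0.049
time: 14.65
ee_pos: [0.5169, -0.2443, 0.1987]
tcp_rot: [-90.0, 0.1, -13.2]
wrist_force: [0.5, 0.5, -2.2]
opening: 0.0491
time: 15.15
ee_pos: [0.5049, -0.3151, 0.1996]
tcp_rot: [-90.0, 0.0, -13.3]
wrist_force: [1.2, -0.4, -1.0]
opening: 0.0494
time: 15.65
ee_pos: [0.5056, -0.3122, 0.1159]
tcp_rot: [-90.0, 0.0, -13.1]
wrist_force: [-0.6, -0.4, -1.1]
opening: 0.0495
time: 16.15
ee_pos: [0.5055, -0.3129, 0.072]
tcp_rot: [-90.0, 0.0, -13.2]
wrist_force: [0.1, -0.3, -1.3]
opening: 0.0495
time: 16.55
ee_pos: [0.5061, -0.3134, 0.07]
tcp_rot: [-90.0, -0.1, -13.2]
wrist_force: [0.6, -0.8, 2.6]
opening: 0.049
```

```bash
python3 -m jog '[[0.5,0,0,0,0,0,0],[0.3,0,0,0,0,0,0],[0.25,0,0,0,0,0,0],[0.25,0,0,0,0,0,0],[0.25,0,0,0,0,0,0]]'
python3 -m jog '[[0.25,0,0,0.6,0,0,0],[0.25,0,0,1.6,0,0,0],[0.25,0,0,2.8,0,0,0],[0.25,0,0,4.2,0,0,0],[0.25,0,0,5.5,0,0,0]]'
python3 -m jog '[[0,0,0,0.5,0,0,0],[0,0.2,1.2,0.5,0,0,0],[0,0.4,2.4,0.5,0,0,0],[0,0.7,3.6,0.5,0,0,0],[0,1,4.8,0.5,0,0,0]]'
python3 -m jog '[[0,0.3,1.2,0,0,0,0],[0,0.5,2.4,0,0,0,0],[0,0.7,3.6,0,0,0,0],[0,1,4.8,0,0,0,0],[0,1.2,6,0,0,0,0]]'
python3 -m jog '[[0,0.2,1.2,0,0,0,0],[0,0.52,2.38,0,0,0,0],[0,0.52,2.38,0,0,0,0],[0,0.52,2.38,-0.7,0,0,0],[0,0.52,2.38,-1.5,0,0,0]]'
python3 chk.py sprayM bottleM
python3 -m jog '[[0,0,0,-0.7,0,0,0],[0,0,0,-1.5,0,0,0],[0,0,0,-2.3,0,0,0],[0,0,0,-2.9,0,0,0],[0,0,0,-3.3,0,0,0]]'
python3 -m jog '[[0,0,0,-0.6,0,0,0],[0,0,0,-1.2,0,0,0],[0,0,0,-1.7,0,0,0],[0,0,0,-1.9,0,0,0],[0,0,0,-1.9,0,0,0]]'
```

```text
time: 17.05
ee_pos: [0.5056, -0.313, 0.0691]
tcp_rot: [-90.0, 0.0, -13.2]
wrist_force: [0.3, 0.3, -0.3]
opening: 0.0639
time: 17.55
ee_pos: [0.5055, -0.313, 0.2096]
tcp_rot: [-90.0, -0.1, -13.2]
wrist_force: [0.1, 0.1, -0.0]
opening: 0.0644
time: 18.05
ee_pos: [0.5306, -0.192, 0.2194]
tcp_rot: [-90.0, 0.0, -13.2]
wrist_force: [-1.0, 0.8, 0.2]
opening: 0.0855
time: 18.55
ee_pos: [0.5607, -0.0419, 0.2193]
tcp_rot: [-90.0, 0.0, -13.2]
wrist_force: [-0.2, 0.1, 0.3]
opening: 0.0847
time: 19.05
ee_pos: [0.574, 0.0163, 0.182]
tcp_rot: [-90.0, -0.1, -13.1]
wrist_force: [0.2, -0.6, -0.1]
opening: 0.0855
scene sprayM 317 z 0.1671 c [ 0.603  -0.3212] [0.047 0.051]
scene bottleM 105 z 0.1332 c [ 0.5074 -0.3118] [0.025 0.024]
top sprayM 559 z 0.1661 c [ 0.5997 -0.3218] [0.047 0.048]
top bottleM 175 z 0.1336 c [ 0.5051 -0.313 ] [0.027 0.026]
time: 19.65
ee_pos: [0.5735, 0.016, 0.0987]
tcp_rot: [-90.0, 0.0, -13.2]
wrist_force: [-0.2, -0.0, 0.1]
opening: 0.0857
time: 20.15
ee_pos: [0.5732, 0.0164, 0.0509]
tcp_rot: [-90.0, 0.1, -13.2]
wrist_force: [-0.0, 0.1, 0.8]
opening: 0.0852
```

```bash
python3 -m jog '[[0.3,0,0,0,0,0,0],[0.5,0,0,0,0,0,0],[0.7,0,0,0,0,0,0],[0.9,0,0,0,0,0,0],[0.9,0,0,0,0,0,0]]' 30
python3 -m jog '[[0.9,0,0,0,0,0,0],[0.9,0,0,0,0,0,0],[0.9,0,0,0,0,0,0]]'
python3 -m jog '[[0.9,0,0,0.3,0,0,0],[0.9,0,0,0.9,0,0,0],[0.9,0,0,1.6,0,0,0],[0.9,0,0,2.3,0,0,0],[0.9,0,0,3,0,0,0]]'
python3 -m jog '[[0.9,-0.2,-0.4,0,0,0,0],[0.9,-0.5,-1.1,0,0,0,0],[0.9,-0.9,-1.9,0,0,0,0],[0.9,-1.4,-2.7,0,0,0,0],[0.9,-1.8,-3.56,0,0,0,0]]'
python3 -m jog '[[0.9,-0.4,-0.8,0,0,0,0],[0.9,-0.9,-1.6,0,0,0,0],[0.9,-1.3,-2.4,0,0,0,0],[0.9,-1.8,-3.2,0,0,0,0],[0.9,-2.2,-4,0,0,0,0]]'
python3 -m jog '[[0.9,-0.4,-0.8,0,0,0,0],[0.9,-0.9,-1.6,0,0,0,0],[0.9,-1.3,-2.4,0,0,0,0],[0.9,-1.7,-3.2,0,0,0,0],[0.9,-2.1,-4,0,0,0,0]]'
python3 -m jog '[[0.9,-0.2,-0.7,0,0,0,0],[0.9,-0.38,-1.2,0,0,0,0],[0.9,-0.38,-1.2,0,0,0,0],[0.9,-0.38,-1.2,-0.4,0,0,0],[0.9,-0.38,-1.2,-1,0,0,0]]'
python3 -m jog '[[0.9,0,0,-0.6,0,0,0],[0.9,0,0,-1.2,0,0,0],[0.9,0,0,-1.6,0,0,0],[0.9,0,0,-1.8,0,0,0],[0.9,0,0,-1.8,0,0,0]]'
python3 -m jog '[[0.9,0,0,-0.1,0,0,0],[0.9,0,0,-0.2,0,0,0],[0.9,0,0,-0.23,0,0,0],[0.9,0,0,-0.23,0,0,0]]'
```

```text
time: 20.65
ee_pos: [0.574, 0.0164, 0.0524]
tcp_rot: [-90.0, -0.1, -13.2]
wrist_force: [-1.0, -0.5, 2.9]
opening: 0.0339
time: 20.95
ee_pos: [0.574, 0.0164, 0.0523]
tcp_rot: [-90.0, -0.0, -13.2]
wrist_force: [0.1, 0.6, 5.6]
opening: 0.0336
time: 21.45
ee_pos: [0.5736, 0.0163, 0.1284]
tcp_rot: [-90.0, -0.0, -13.2]
wrist_force: [0.4, -0.0, -1.0]
opening: 0.0339
time: 21.95
ee_pos: [0.5273, -0.0737, 0.1262]
tcp_rot: [-90.0, 0.1, -13.2]
wrist_force: [0.6, -0.4, -1.9]
opening: 0.0339
time: 22.45
ee_pos: [0.4722, -0.1737, 0.1263]
tcp_rot: [-90.0, 0.1, -13.2]
wrist_force: [0.0, 0.2, -2.3]
opening: 0.0335
time: 22.95
ee_pos: [0.4198, -0.2736, 0.1262]
tcp_rot: [-90.0, 0.0, -13.2]
wrist_force: [-0.1, 0.1, -2.2]
opening: 0.0336
time: 23.45
ee_pos: [0.4121, -0.3024, 0.1013]
tcp_rot: [-90.0, -0.1, -13.1]
wrist_force: [0.2, -0.6, -2.2]
opening: 0.0338
time: 23.95
ee_pos: [0.4114, -0.3023, 0.0559]
tcp_rot: [-90.0, 0.1, -13.2]
wrist_force: [0.0, 0.9, -1.4]
opening: 0.034
time: 24.35
ee_pos: [0.4118, -0.3028, 0.0514]
tcp_rot: [-90.0, -0.0, -13.2]
wrist_force: [0.4, 0.3, -0.6]
opening: 0.0336
```

```bash
python3 -m jog '[[0.6,0,0,0,0,0,0],[0.4,0,0,0,0,0,0],[0.25,0,0,0,0,0,0],[0.25,0,0,0,0,0,0],[0.25,0,0,0,0,0,0]]'
python3 -m jog '[[0.25,0,0,0.6,0,0,0],[0.25,0,0,1.6,0,0,0],[0.25,0,0,2.8,0,0,0],[0.25,0,0,4.2,0,0,0],[0.25,0,0,5.5,0,0,0]]'
python3 -m jog '[[0,0,0,1,0,0,0],[0,0.8,1.1,1,0,0,0],[0,1.6,2.2,1,0,0,0],[0,2.5,3.3,1,0,0,0],[0,3.4,4.46,1,0,0,0]]'
python3 -m jog '[[0,0.9,1.2,0,0,0,0],[0,1.8,2.4,0,0,0,0],[0,2.7,3.6,0,0,0,0],[0,3.6,4.8,0,0,0,0],[0,4.5,6,0,0,0,0]]'
python3 -m jog '[[0,0.9,1,0,0,0,0],[0,1.4,1.8,0,0,0,0],[0,1.4,1.8,-0.6,0,0,0],[0,1.4,1.8,-1.4,0,0,0],[0,1.4,1.8,-2,0,0,0]]'
python3 chk.py sprayM bottleM tinM cleaner reel jar
python3 - <<'E'
from h import *
a=bot.camera("scene")[0];b=bot.camera("wrist")[0]
c=np.zeros((480,800,3),np.uint8);c[:390,:400]=cv2.resize(a[100:360,170:437],(400,390));c[:300,400:]=cv2.resize(b,(400,300));cv2.imwrite("pics/s2.png",c[:,:,::-1])
E
```

```text
time: 24.85
ee_pos: [0.4117, -0.3026, 0.0511]
tcp_rot: [-90.0, -0.0, -13.2]
wrist_force: [0.4, 0.2, -0.1]
opening: 0.064
time: 25.35
ee_pos: [0.4116, -0.3025, 0.1913]
tcp_rot: [-90.0, -0.1, -13.2]
wrist_force: [1.1, -0.6, 0.4]
opening: 0.0639
time: 25.85
ee_pos: [0.4973, -0.1901, 0.215]
tcp_rot: [-90.0, -0.1, -13.2]
wrist_force: [-0.0, -0.2, 1.0]
opening: 0.0856
time: 26.35
ee_pos: [0.6099, -0.0397, 0.2149]
tcp_rot: [-90.0, -0.1, -13.2]
wrist_force: [0.3, -0.7, -0.0]
opening: 0.085
time: 26.85
ee_pos: [0.6442, 0.0043, 0.1634]
tcp_rot: [-90.0, 0.0, -13.1]
wrist_force: [0.6, -0.4, 0.0]
opening: 0.0853
scene sprayM 313 z 0.167 c [ 0.6027 -0.3204] [0.049 0.049]
scene bottleM 104 z 0.1338 c [ 0.5079 -0.3114] [0.027 0.025]
scene tinM 0
scene cleaner 359 z 0.043 c [0.6459 0.0048] [0.05  0.052]
scene reel 306 z 0.0406 c [ 0.633  -0.0686] [0.047 0.049]
scene jar 407 z 0.0439 c [0.6635 0.0693] [0.048 0.049]
top sprayM 567 z 0.1661 c [ 0.5995 -0.3215] [0.048 0.047]
top bottleM 176 z 0.1338 c [ 0.5049 -0.3128] [0.026 0.026]
top tinM 426 z 0.0895 c [ 0.4115 -0.3033] [0.055 0.036]
top cleaner 0
top reel 63 z 0.0382 c [ 0.6346 -0.0885] [0.038 0.01 ]
top jar 0
```

View pics/s2.png

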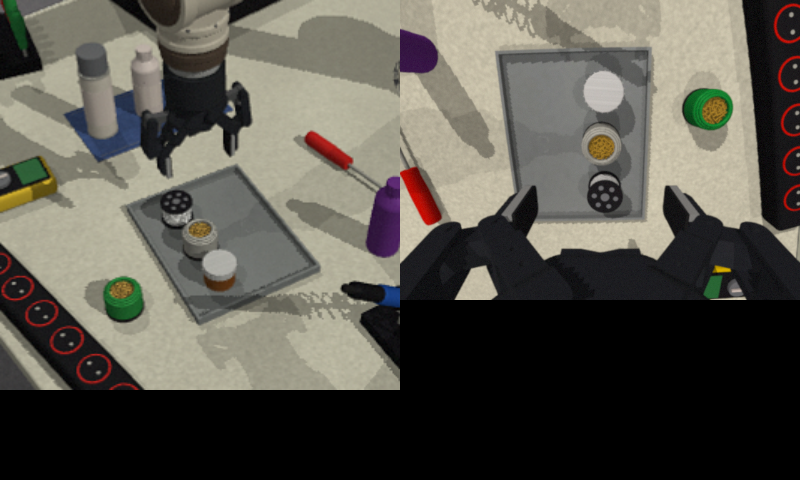

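```bash
python3 -m jog '[[0,0,0,-0.8,0,0,0],[0,0,0,-1.7,0,0,0],[0,0,0,-2.6,0,0,0],[0,0,0,-3.4,0,0,0],[0,0,0,-4,0,0,0]]'
python3 -m jog '[[0,0,0,-0.5,0,0,0],[0,0,0,-1,0,0,0],[0,0,0,-1.5,0,0,0],[0,0,0,-1.84,0,0,0],[0,0,0,-1.84,0,0,0]]'
python3 -m jog '[[0.2,0,0,0,0,0,0],[0.3,0,0,0,0,0,0],[0.5,0,0,0,0,0,0],[0.7,0,0,0,0,0,0],[0.7,0,0,0,0,0,0]]' 40
python3 -m jog '[[0.7,0,0,0,0,0,0],[0.7,0,0,0,0,0,0],[0.7,0,0,0,0,0,0]]'
```

```text
time: 27.55
ee_pos: [0.6445, 0.0038, 0.0639]
tcp_rot: [-90.0, -0.1, -13.2]
wrist_force: [-0.3, -0.4, 0.4]
opening: 0.0854
time: 28.05
ee_pos: [0.6434, 0.0039, 0.0161]
tcp_rot: [-90.0, 0.1, -13.2]
wrist_force: [0.1, -0.2, -0.3]
opening: 0.0854
time: 28.55
ee_pos: [0.6448, 0.0039, 0.0186]
tcp_rot: [-90.0, -0.1, -13.2]
wrist_force: [-0.3, -0.7, 6.2]
opening: 0.0518
time: 28.85
ee_pos: [0.6448, 0.0039, 0.0186]
tcp_rot: [-90.0, -0.1, -13.2]
wrist_force: [0.2, -0.4, 5.7]
opening: 0.0517
```

```bash
python3 -m jog '[[0.7,0,0,0.3,0,0,0],[0.7,0,0,1,0,0,0],[0.7,0,0,1.8,0,0,0],[0.7,0,0,2.7,0,0,0],[0.7,0,0,3.6,0,0,0]]'
python3 -m jog '[[0.7,0,0,0.9,0,0,0],[0.7,0,0,1.8,0,0,0],[0.7,0,0,2.7,0,0,0],[0.7,0,0,3.4,0,0,0],[0.7,0,0,3.7,0,0,0]]'
python3 -m jog '[[0.7,-0.3,0.2,0,0,0,0],[0.7,-1,0.8,0,0,0,0],[0.7,-1.7,1.5,0,0,0,0],[0.7,-2.5,2.2,0,0,0,0],[0.7,-3.3,2.9,0,0,0,0]]'
python3 -m jog '[[0.7,-0.7,0.7,0,0,0,0],[0.7,-1.5,1.4,0,0,0,0],[0.7,-2.2,2.1,0,0,0,0],[0.7,-3,2.7,0,0,0,0],[0.7,-3.8,3.3,0,0,0,0]]'
python3 -m jog '[[0.7,-0.7,0.6,0,0,0,0],[0.7,-1.4,1.3,0,0,0,0],[0.7,-1.72,1.64,0,0,0,0],[0.7,-1.72,1.64,0,0,0,0],[0.7,-1.72,1.64,0,0,0,0]]'
cat > m3.py <<'E'
from h import *
import sys
from m2 import fitc
o=bot.get_obs();p,d=bot.camera("wrist");print(o['ee_pos'],o['tcp_rot'],o['opening'])
cv2.imwrite(sys.argv[1],p[:,:,::-1]);np.savez(sys.argv[1]+".npz",p=p,d=d,**{k:o[k] for k in('ee_pos','tcp_rot')})
W=cloud("wrist",np.ones((480,640),bool),np.where(d>0,d,1e-3),o).reshape(480,640,3)
s=(np.hypot(W[...,0]-.424,W[...,1]-.334)<.06)&(d>.05)
print('z hist',np.percentile(W[s][:,2],[5,25,50,75,95]).round(4))
hsv=cv2.cvtColor(p,cv2.COLOR_RGB2HSV);b=((hsv[...,2]>85)&s).astype('u1')
k,l,st,c=cv2.connectedComponentsWithStats(b);i=1+st[1:,4].argmax();print(st[i],c[i])
co=cv2.findContours((l==i).astype('u1'),0,1)[0][0][:,0]
for z in(.008,.02):print(z,fitc(plane("wrist",co,z,o)[:,:2]))
print('median floor',np.median(W[l==i],0).round(4))
q=s&(W[...,2]>.014)&(W[...,2]<.03);Q=W[q][:,:2];
# rim: nearest stand-top points around centre per angle
for c0 in [np.median(W[l==i],0)[:2]]:
    for _ in range(4):
        v=Q-c0;a=np.degrees(np.arctan2(v[:,1],v[:,0]))//15;r=np.hypot(*v.T)
        pts=np.array([v[a==k][np.argsort(r[a==k])[3]]+c0 for k in np.unique(a) if (a==k).sum()>8]);f=fitc(pts);c0=f[:2]
    print('rim circle',f,len(pts))
E
sed -i 's/^for n in("top","scene"):/if __name__=="__main__":\n  for n in("top","scene"):/' m2.py; python3 - <<'E'
s=open('m2.py').read();i=s.index('if __name__');open('m2.py','w').write(s[:i])
E
python3 m3.py pics/w1.png
```

```text
time: 29.35
ee_pos: [0.6437, 0.0039, 0.1082]
tcp_rot: [-90.0, 0.1, -13.2]
wrist_force: [0.6, -0.9, -2.0]
opening: 0.0516
time: 29.85
ee_pos: [0.6445, 0.0039, 0.202]
tcp_rot: [-90.0, -0.1, -13.2]
wrist_force: [0.8, -1.1, -2.6]
opening: 0.0511
time: 30.35
ee_pos: [0.5598, 0.0771, 0.1984]
tcp_rot: [-90.0, 0.1, -13.2]
wrist_force: [-0.1, -0.3, -1.2]
opening: 0.0515
time: 30.85
ee_pos: [0.4648, 0.1594, 0.1985]
tcp_rot: [-90.1, 0.1, -13.1]
wrist_force: [0.3, 0.4, -1.5]
opening: 0.0514
time: 31.35
ee_pos: [0.4237, 0.1997, 0.1995]
tcp_rot: [-90.0, 0.0, -13.1]
wrist_force: [-0.6, 0.3, -1.9]
opening: 0.0512
[0.42365849 0.19967625 0.19953196] [-9.00295624e+01  1.07233422e-02 -1.31297223e+01] 0.051156766064271574
z hist [0.0065 0.0081 0.0182 0.019  0.0199]
[ 252   30   74   79 4616] [288.19584055  68.8812825 ]
0.008 [0.4266 0.337  0.0328]
0.02 [0.4271 0.3346 0.0316]
median floor [0.4267 0.3377 0.0074]
rim circle [0.4268 0.3371 0.0338] 24
```

View pics/w1.png

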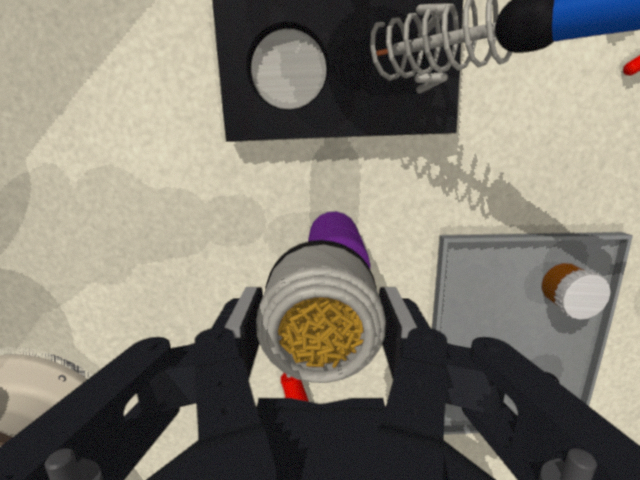

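```bash
python3 - <<'E'
from h import *
from m2 import fitc
f=np.load("pics/w1.png.npz");o={'ee_pos':f['ee_pos'],'tcp_rot':f['tcp_rot']};d=f['d']
W=cloud("wrist",np.ones((480,640),bool),np.where(d>0,d,1e-3),o).reshape(480,640,3)
T=R.from_euler('xyz',o['tcp_rot'],degrees=True).inv().apply(W.reshape(-1,3)-o['ee_pos']).reshape(480,640,3)
box=np.zeros((480,640),bool);box[235:385,255:390]=1
P=T[box&(abs(T[...,1])<.06)&(abs(T[...,2])<.04)&(abs(T[...,0])<.03)]
print(len(P),np.percentile(P,[1,50,99],axis=0).round(4))
t=np.percentile(P[:,1],3)
Q=P[P[:,1]<t+.008];print('top tool-y',t,cv2.minEnclosingCircle(np.ascontiguousarray(Q[:,[0,2]],dtype='f4')),cv2.minAreaRect(np.ascontiguousarray(Q[:,[0,2]],dtype='f4')))
S=P[(P[:,1]>t+.012)];print('side',fitc(S[:,[0,2]]),len(S))
E
```

```text
15220 [[-0.0253 -0.0278 -0.0194]
 [ 0.0007 -0.0219  0.0081]
 [ 0.0265  0.0127  0.0267]]
top tool-y -0.027363663814656717 ((0.0008041439577937126, 0.0014895540662109852), 0.02871621772646904) ((0.000944020226597786, 0.0009886324405670166), (0.05288609117269516, 0.05171951651573181), 46.955322265625)
side [ 0.0006 -0.0014  0.0278] 2584
```

```bash
python3 -m jog '[[0.7,0,0.2,0,0,0,1],[0.7,0,0.5,0,0,0,2.2],[0.7,0,0.9,0,0,0,3.4],[0.7,0,1.3,0,0,0,4.6],[0.7,0,1.7,0,0,0,5.8]]'
python3 -m jog '[[0.7,0,0.4,0,0,0,1.2],[0.7,0,0.8,0,0,0,2.4],[0.7,0,1.2,0,0,0,3.6],[0.7,0,1.6,0,0,0,4.8],[0.7,0,2,0,0,0,6]]'
python3 -m jog '[[0.7,0,0.4,0,0,0,1.2],[0.7,0,0.8,0,0,0,2.4],[0.7,0,1.2,0,0,0,3.6],[0.7,0.1,1.5,0,0,0,4.8],[0.7,0.1,1.77,0,0,0,6]]'
python3 -m jog '[[0.7,0,0,0,0,0,0.2],[0.7,0,0,-0.4,0,0,0.2],[0.7,0,0,-1.2,0,0,0.2],[0.7,0,0,-2,0,0,0.2],[0.7,0,0,-2.5,0,0,0.2]]'
python3 -m jog '[[0.7,0,0,-0.6,0,0,0],[0.7,0,0,-1.2,0,0,0],[0.7,0,0,-1.8,0,0,0],[0.7,0,0,-2.2,0,0,0],[0.7,0,0,-2.3,0,0,0]]'
python3 -m jog '[[0.7,0,0,0,0,0,0],[0.7,0,0,0,0,0,0]]'
python3 - <<'E'
from h import *
o=bot.get_obs();print(o['ee_pos'],o['tcp_rot'])
p,d=bot.camera("wrist");q,_=bot.camera("scene")
c=np.zeros((480,800,3),np.uint8);c[:375,:500]=cv2.resize(p,(500,375));c[:360,500:]=cv2.resize(q[220:400,390:540],(300,360));cv2.imwrite("pics/w2.png",c[:,:,::-1])
E
```

```text
time: 31.9
ee_pos: [0.4244, 0.242, 0.1996]
tcp_rot: [-90.0, 0.0, 16.0]
wrist_force: [-0.5, -0.9, -1.4]
opening: 0.0516
time: 32.4
ee_pos: [0.4244, 0.2921, 0.1996]
tcp_rot: [-90.0, 0.0, 46.0]
wrist_force: [0.5, 0.9, -2.4]
opening: 0.0514
time: 32.9
ee_pos: [0.4271, 0.3364, 0.1994]
tcp_rot: [-90.0, 0.0, 76.0]
wrist_force: [0.8, -0.4, -1.7]
opening: 0.0515
time: 33.4
ee_pos: [0.4259, 0.3356, 0.1352]
tcp_rot: [-89.9, 0.1, 76.7]
wrist_force: [0.7, 0.1, -2.8]
opening: 0.0514
time: 33.9
ee_pos: [0.4257, 0.3363, 0.0785]
tcp_rot: [-89.9, 0.1, 76.8]
wrist_force: [-0.7, 0.6, -2.5]
opening: 0.0515
time: 34.1
ee_pos: [0.4265, 0.3369, 0.0807]
tcp_rot: [-90.0, -0.0, 76.8]
wrist_force: [0.2, -0.9, -2.4]
opening: 0.0514
[0.42645956 0.33688779 0.08070573] [-9.00355473e+01 -4.23405322e-02  7.68395817e+01]
```

View pics/w2.png

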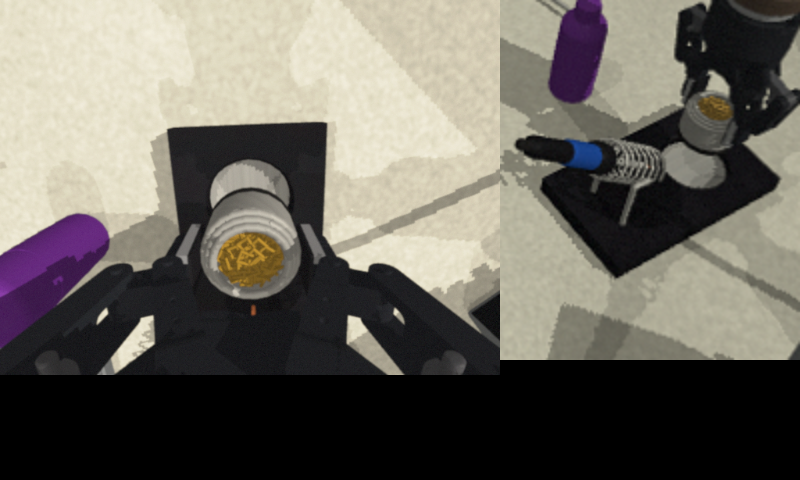

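```bash
python3 -m jog '[[0.7,0,0,-0.5,0,0,0],[0.7,0,0,-1,0,0,0],[0.7,0,0,-1.5,0,0,0],[0.7,0,0,-1.9,0,0,0],[0.7,0,0,-2.1,0,0,0]]'
python3 -m jog '[[0.7,0,0,0,0,0,0],[0.7,0,0,-0.06,0,0,0],[0.7,0,0,-0.12,0,0,0],[0.7,0,0,-0.12,0,0,0]]'
```

```text
time: 34.7
ee_pos: [0.4255, 0.3361, 0.0257]
tcp_rot: [-89.9, 0.1, 76.8]
wrist_force: [0.1, -0.7, -1.1]
opening: 0.0517
time: 35.1
ee_pos: [0.4263, 0.3368, 0.0248]
tcp_rot: [-90.0, -0.0, 76.8]
wrist_force: [-0.2, 0.3, -2.2]
opening: 0.0511
```

```bash
python3 -m jog '[[0.7,0,0,-0.04,0,0,0],[0.7,0,0,-0.08,0,0,0],[0.7,0,0,-0.08,0,0,0],[0.7,0,0,-0.08,0,0,0]]'
python3 -m jog '[[0.6,0,0,0,0,0,0],[0.45,0,0,0,0,0,0],[0.3,0,0,0,0,0,0],[0.25,0,0,0,0,0,0],[0.25,0,0,0,0,0,0]]'
python3 -m jog '[[0.25,0,0,0.5,0,0,0],[0.25,0,0,1.2,0,0,0],[0.25,0,0,2,0,0,0],[0.25,0,0,3,0,0,0],[0.25,0,0,4,0,0,0]]'
python3 -m jog '[[0.25,-1,0,1,0,0,0],[0.25,-2,0,2,0,0,0],[0.25,-2,0,3,0,0,0],[0.25,-2,0,3,0,0,0]]'
python3 - <<'E'
from h import *
o=bot.get_obs();p,d=bot.camera("wrist")
W=cloud("wrist",np.ones((480,640),bool),np.where(d>0,d,1e-3),o).reshape(480,640,3)
q=(np.hypot(W[...,0]-.4265,W[...,1]-.3365)<.04)&(W[...,2]>.042)&(W[...,2]<.06)&(d>.06);P=W[q][:,:2].astype('f4')
print(o['ee_pos'],len(P),np.percentile(W[q][:,2],[5,50,95]),cv2.minAreaRect(P),cv2.minEnclosingCircle(P))
c=np.zeros((480,800,3),np.uint8);s=bot.camera("scene")[0];c[:375,:500]=cv2.resize(p,(500,375));c[:360,500:]=cv2.resize(s[220:400,390:540],(300,360));cv2.imwrite("pics/w3.png",c[:,:,::-1])
E
python3 - <<'E'
import sys;sys.path.insert(0,'.')
from chk import *
chk([('cleanerW',(.4265,.3365),.042,.06)])
E
```

```text
time: 35.5
ee_pos: [0.4263, 0.3367, 0.0227]
tcp_rot: [-90.0, -0.0, 76.8]
wrist_force: [0.0, -0.1, -0.9]
opening: 0.0515
time: 36.0
ee_pos: [0.4262, 0.3367, 0.0226]
tcp_rot: [-90.0, -0.0, 76.8]
wrist_force: [-0.6, -0.0, 0.0]
opening: 0.0639
time: 36.5
ee_pos: [0.4261, 0.3366, 0.1245]
tcp_rot: [-90.0, -0.0, 76.8]
wrist_force: [0.7, 0.6, -0.0]
opening: 0.064
time: 36.9
ee_pos: [0.3765, 0.3375, 0.2024]
tcp_rot: [-90.2, -0.3, 76.9]
wrist_force: [-0.1, -0.4, -0.0]
opening: 0.0645
[0.37654872 0.33753286 0.20239123] 2067 [0.04243289 0.04632369 0.04993133] ((0.4281870126724243, 0.3379913866519928), (0.05096263065934181, 0.051217202097177505), 76.15480041503906) ((0.4281286299228668, 0.337478905916214), 0.026265207678079605)
scene cleanerW 420 z 0.0483 c [0.4312 0.3371] [0.048 0.051]
top cleanerW 366 z 0.0456 c [0.4269 0.3351] [0.051 0.048]
```

View pics/w3.png

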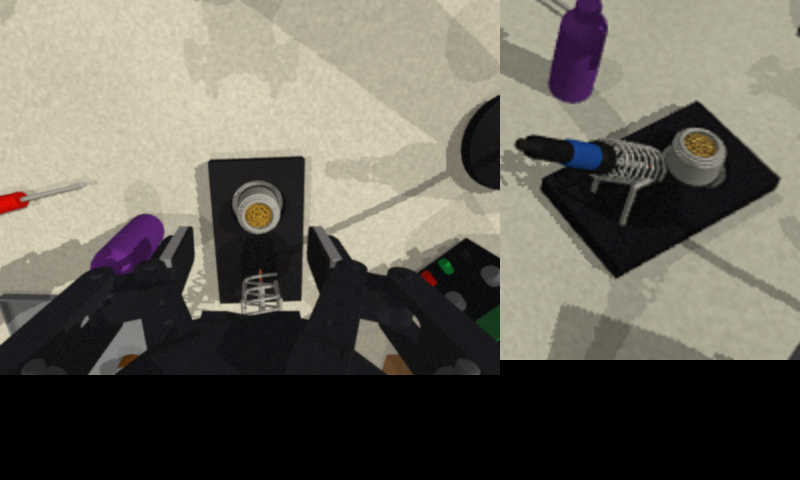

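```bash
python3 -m jog '[[0,0.05,-1,0,0,0,-1.2],[0,0.1,-2.2,0,0,0,-2.4],[0,0.2,-3.4,0,0,0,-3.6],[0,0.3,-4.6,0,0,0,-4.8],[0,0.3,-5.8,0,0,0,-6]]'
python3 -m jog '[[0,0.05,-1.2,0,0,0,-1.2],[0,0.1,-2.4,0,0,0,-2.4],[0,0.2,-3.6,0,0,0,-3.6],[0,0.3,-4.8,0,0,0,-4.8],[0,0.3,-6,0,0,0,-6]]'
python3 -m jog '[[0,0.05,-1.2,0,0,0,-1.2],[0,0.1,-2.4,0,0,0,-2.4],[0,0.2,-3.6,0,0,0,-3.6],[0,0.3,-4.8,0,0,0,-4.8],[0,0.3,-6,0,0,0,-6]]'
python3 -m jog '[[0,0.1,-1.2,0,0,0,0],[0,0.2,-2.4,0,0,0,0],[0,0.3,-3.6,0,0,0,0],[0,0.4,-4.8,0,0,0,0],[0,0.5,-6,0,0,0,0]]'
python3 -m jog '[[0,0,-1,0,0,0,0],[0,0,-1.76,0,0,0,0],[0,0,-1.76,0,0,0,0],[0,0,-1.76,0,0,0,0],[0,0,-1.76,0,0,0,0]]'
python3 chk.py tinM bottleM sprayM
```

```text
time: 37.6
ee_pos: [0.3834, 0.1902, 0.1964]
tcp_rot: [-90.0, 0.1, 46.6]
wrist_force: [0.8, 0.0, 0.7]
opening: 0.0852
time: 38.1
ee_pos: [0.3909, 0.0402, 0.1966]
tcp_rot: [-90.0, 0.1, 16.6]
wrist_force: [1.0, 0.0, 0.0]
opening: 0.0854
time: 38.6
ee_pos: [0.3983, -0.1098, 0.1966]
tcp_rot: [-90.0, 0.1, -13.4]
wrist_force: [0.7, 0.8, -0.1]
opening: 0.0854
time: 39.1
ee_pos: [0.4107, -0.2597, 0.1964]
tcp_rot: [-90.0, 0.1, -13.2]
wrist_force: [-0.1, -0.2, -0.4]
opening: 0.0851
time: 39.6
ee_pos: [0.411, -0.3017, 0.1972]
tcp_rot: [-90.0, 0.0, -13.1]
wrist_force: [-0.1, -0.5, -0.6]
opening: 0.0855
scene tinM 170 z 0.0909 c [ 0.4117 -0.3015] [0.056 0.039]
scene bottleM 100 z 0.1338 c [ 0.5069 -0.3116] [0.031 0.026]
scene sprayM 309 z 0.1669 c [ 0.6023 -0.3203] [0.048 0.049]
top tinM 431 z 0.0896 c [ 0.4115 -0.3026] [0.055 0.036]
top bottleM 174 z 0.1341 c [ 0.5049 -0.3127] [0.027 0.026]
top sprayM 563 z 0.166 c [ 0.5996 -0.3219] [0.048 0.047]
```

```bash
python3 -m jog '[[0,0.02,-0.02,-0.8,0,0,0],[0,0.02,-0.02,-1.7,0,0,0],[0,0.02,-0.02,-2.6,0,0,0],[0,0.02,-0.02,-3.4,0,0,0],[0,0.02,-0.02,-4.1,0,0,0]]'
python3 -m jog '[[0,0,0,-0.6,0,0,0],[0,0,0,-1.2,0,0,0],[0,0,0,-1.6,0,0,0],[0,0,0,-1.75,0,0,0],[0,0,0,-1.75,0,0,0]]'
python3 -m jog '[[0.3,0,0,0,0,0,0],[0.5,0,0,0,0,0,0],[0.7,0,0,0,0,0,0],[0.9,0,0,0,0,0,0],[0.9,0,0,0,0,0,0]]' 30
python3 -m jog '[[0.9,0,0,0,0,0,0],[0.9,0,0,0,0,0,0],[0.9,0,0,0,0,0,0]]'
python3 -m jog '[[0.9,0,0,0.3,0,0,0],[0.9,0,0,0.9,0,0,0],[0.9,0,0,1.6,0,0,0],[0.9,0,0,2.3,0,0,0],[0.9,0,0,3,0,0,0]]'
python3 -m jog '[[0.9,0.2,0.4,0,0,0,0],[0.9,0.5,1.1,0,0,0,0],[0.9,0.9,1.9,0,0,0,0],[0.9,1.4,2.7,0,0,0,0],[0.9,1.8,3.56,0,0,0,0]]'
python3 -m jog '[[0.9,0.4,0.8,0,0,0,0],[0.9,0.9,1.6,0,0,0,0],[0.9,1.3,2.4,0,0,0,0],[0.9,1.8,3.2,0,0,0,0],[0.9,2.2,4,0,0,0,0]]'
python3 -m jog '[[0.9,0.4,0.8,0,0,0,0],[0.9,0.9,1.6,0,0,0,0],[0.9,1.3,2.4,0,0,0,0],[0.9,1.7,3.2,0,0,0,0],[0.9,2.1,4,0,0,0,0]]'
python3 -m jog '[[0.9,0.2,0.7,0,0,0,0],[0.9,0.38,1.2,0,0,0,0],[0.9,0.38,1.2,0,0,0,0],[0.9,0.38,1.2,-0.4,0,0,0],[0.9,0.38,1.2,-1,0,0,0]]'
python3 -m jog '[[0.9,0,0,-0.6,0,0,0],[0.9,0,0,-1.2,0,0,0],[0.9,0,0,-1.6,0,0,0],[0.9,0,0,-1.8,0,0,0],[0.9,0,0,-1.8,0,0,0]]'
python3 -m jog '[[0.9,0,0,-0.08,0,0,0],[0.9,0,0,-0.16,0,0,0],[0.9,0,0,-0.18,0,0,0],[0.9,0,0,-0.18,0,0,0]]'
```

```text
time: 40.2
ee_pos: [0.4116, -0.3021, 0.0941]
tcp_rot: [-90.0, 0.0, -13.1]
wrist_force: [0.3, 0.5, -0.4]
opening: 0.0853
time: 40.7
ee_pos: [0.4116, -0.3027, 0.051]
tcp_rot: [-90.0, 0.0, -13.2]
wrist_force: [-0.1, -0.4, 0.6]
opening: 0.0854
time: 41.2
ee_pos: [0.4119, -0.3031, 0.0518]
tcp_rot: [-90.0, -0.1, -13.2]
wrist_force: [-0.5, -0.4, 4.0]
opening: 0.0339
time: 41.5
ee_pos: [0.412, -0.3031, 0.0518]
tcp_rot: [-90.0, -0.1, -13.2]
wrist_force: [0.4, 0.7, 5.8]
opening: 0.0336
time: 42.0
ee_pos: [0.4116, -0.3028, 0.1279]
tcp_rot: [-90.0, -0.0, -13.2]
wrist_force: [-0.5, -1.3, -1.2]
opening: 0.0337
time: 42.5
ee_pos: [0.457, -0.2124, 0.1257]
tcp_rot: [-90.0, 0.0, -13.2]
wrist_force: [0.5, -0.1, -2.0]
opening: 0.0336
time: 43.0
ee_pos: [0.5119, -0.1121, 0.1256]
tcp_rot: [-90.0, 0.1, -13.1]
wrist_force: [-0.5, 0.2, -2.5]
opening: 0.0338
time: 43.5
ee_pos: [0.5641, -0.0122, 0.1256]
tcp_rot: [-90.0, 0.1, -13.1]
wrist_force: [0.4, -0.5, -1.8]
opening: 0.0338
time: 44.0
ee_pos: [0.5738, 0.0157, 0.1009]
tcp_rot: [-90.0, -0.1, -13.2]
wrist_force: [0.5, -0.4, -1.5]
opening: 0.0338
time: 44.5
ee_pos: [0.5732, 0.016, 0.0554]
tcp_rot: [-90.0, 0.1, -13.2]
wrist_force: [-0.6, 0.1, -1.9]
opening: 0.0338
time: 44.9
ee_pos: [0.5742, 0.0162, 0.0528]
tcp_rot: [-90.0, -0.1, -13.2]
wrist_force: [-1.5, 0.7, 4.7]
opening: 0.0341
```

```bash
python3 -m jog '[[0.6,0,0,0,0,0,0],[0.4,0,0,0,0,0,0],[0.25,0,0,0,0,0,0],[0.1,0,0,0,0,0,0],[0.1,0,0,0,0,0,0]]'
python3 -m jog '[[0.1,0,0,0.6,0,0,0],[0.1,0,0,1.6,0,0,0],[0.1,0,0,2.8,0,0,0],[0.1,0,0,4.2,0,0,0],[0.1,0,0,5.5,0,0,0]]'
python3 -m jog '[[0.1,0,0,1,0,0,0],[0.1,-0.2,-1,1,0,0,0],[0.1,-0.4,-2.2,1,0,0,0],[0.1,-0.7,-3.4,1,0,0,0],[0.1,-1,-4.6,1,0,0,0]]'
python3 -m jog '[[0.1,-0.2,-1.2,0,0,0,0],[0.1,-0.4,-2.4,0,0,0,0],[0.1,-0.7,-3.6,0,0,0,0],[0.1,-1,-4.8,0,0,0,0],[0.1,-1.2,-6,0,0,0,0]]'
python3 -m jog '[[0.1,-0.2,-1.2,0,0,0,0],[0.1,-0.52,-2.58,0,0,0,0],[0.1,-0.52,-2.58,0,0,0,0],[0.1,-0.52,-2.58,-0.7,0,0,0],[0.1,-0.52,-2.58,-1.3,0,0,0]]'
python3 chk.py tin
python3 -m jog '[[0.1,0,0,-0.6,0,0,0],[0.1,0,0,-1.3,0,0,0],[0.1,0,0,-2,0,0,0],[0.1,0,0,-2.7,0,0,0],[0.1,0,0,-3.3,0,0,0]]'
python3 -m jog '[[0.1,0,0,-0.5,0,0,0],[0.1,0,0,-0.9,0,0,0],[0.1,0,0,-1.2,0,0,0],[0.1,0,0,-1.2,0,0,0]]'
python3 -m jog '[[0.2,0,0,0,0,0,0],[0.3,0,0,0,0,0,0],[0.5,0,0,0,0,0,0],[0.7,0,0,0,0,0,0],[0.7,0,0,0,0,0,0]]' 30
python3 -m jog '[[0.7,0,0,0,0,0,0],[0.7,0,0,0,0,0,0],[0.7,0,0,0,0,0,0]]'
```

```text
time: 45.4
ee_pos: [0.5736, 0.0161, 0.0516]
tcp_rot: [-90.0, 0.0, -13.2]
wrist_force: [0.5, -0.3, -0.6]
opening: 0.077
time: 45.9
ee_pos: [0.5735, 0.0161, 0.192]
tcp_rot: [-90.0, -0.1, -13.2]
wrist_force: [0.4, 0.0, -0.0]
opening: 0.0773
time: 46.4
ee_pos: [0.5483, -0.0998, 0.2156]
tcp_rot: [-90.0, -0.1, -13.1]
wrist_force: [1.0, 0.1, -0.4]
opening: 0.0765
time: 46.9
ee_pos: [0.5181, -0.2501, 0.2157]
tcp_rot: [-90.0, -0.1, -13.2]
wrist_force: [0.4, 0.1, 0.9]
opening: 0.0767
time: 47.4
ee_pos: [0.5058, -0.3134, 0.1825]
tcp_rot: [-90.0, -0.1, -13.2]
wrist_force: [-0.8, 0.2, -0.6]
opening: 0.0768
scene tin 259 z 0.0924 c [0.5746 0.0159] [0.057 0.037]
top tin 390 z 0.0902 c [0.5736 0.0161] [0.054 0.036]
time: 48.0
ee_pos: [0.5061, -0.3131, 0.1]
tcp_rot: [-90.0, -0.1, -13.1]
wrist_force: [-0.5, -0.6, 0.0]
opening: 0.0768
time: 48.4
ee_pos: [0.5062, -0.3137, 0.0704]
tcp_rot: [-90.0, -0.1, -13.2]
wrist_force: [0.0, 0.6, -0.0]
opening: 0.0766
time: 48.9
ee_pos: [0.5058, -0.3134, 0.0694]
tcp_rot: [-90.0, -0.0, -13.2]
wrist_force: [0.7, 0.0, 1.0]
opening: 0.0494
time: 49.2
ee_pos: [0.5058, -0.3134, 0.0693]
tcp_rot: [-90.0, -0.0, -13.2]
wrist_force: [0.6, -0.3, 1.7]
opening: 0.0493
```

```bash
python3 -m jog '[[0.7,0,0,0.3,0,0,0],[0.7,0,0,1,0,0,0],[0.7,0,0,1.8,0,0,0],[0.7,0,0,2.6,0,0,0],[0.7,0,0,3.4,0,0,0]]'
python3 -m jog '[[0.7,0,0,0.8,0,0,0],[0.7,0,0,1.5,0,0,0],[0.7,0,0,1.8,0,0,0],[0.7,0,0,1.8,0,0,0]]'
python3 -m jog '[[0.7,0.1,0.4,0,0,0,0],[0.7,0.3,1.2,0,0,0,0],[0.7,0.5,2.1,0,0,0,0],[0.7,0.7,3,0,0,0,0],[0.7,0.86,3.96,0,0,0,0]]'
python3 -m jog '[[0.7,0.2,0.9,0,0,0,0],[0.7,0.4,1.8,0,0,0,0],[0.7,0.6,2.7,0,0,0,0],[0.7,0.8,3.6,0,0,0,0],[0.7,1,4.5,0,0,0,0]]'
python3 -m jog '[[0.7,0.2,0.9,0,0,0,0],[0.7,0.4,1.8,0,0,0,0],[0.7,0.6,2.7,0,0,0,0],[0.7,0.8,3.6,0,0,0,0],[0.7,1,4.5,0,0,0,0]]'
python3 -m jog '[[0.7,0.1,0.8,0,0,0,0],[0.7,0.2,1.5,0,0,0,0],[0.7,0.3,2.1,0,0,0,0],[0.7,0.5,2.8,0,0,0,0],[0.7,0.5,2.8,0,0,0,0]]'
python3 -m jog '[[0.7,0,0,-0.5,0,0,0],[0.7,0,0,-1.2,0,0,0],[0.7,0,0,-1.9,0,0,0],[0.7,0,0,-2.6,0,0,0],[0.7,0,0,-3.3,0,0,0]]'
python3 -m jog '[[0.7,0,0,-0.7,0,0,0],[0.7,0,0,-1.2,0,0,0],[0.7,0,0,-1.6,0,0,0],[0.7,0,0,-1.75,0,0,0],[0.7,0,0,-1.75,0,0,0]]'
python3 -m jog '[[0.7,0,0,-0.06,0,0,0],[0.7,0,0,-0.11,0,0,0],[0.7,0,0,-0.11,0,0,0],[0.7,0,0,-0.11,0,0,0]]'
```

```text
time: 49.7
ee_pos: [0.5054, -0.3132, 0.1552]
tcp_rot: [-90.0, 0.0, -13.2]
wrist_force: [0.2, -0.5, -1.0]
opening: 0.0494
time: 50.1
ee_pos: [0.5059, -0.3135, 0.2002]
tcp_rot: [-90.0, -0.1, -13.2]
wrist_force: [0.6, 1.0, -0.9]
opening: 0.0492
time: 50.6
ee_pos: [0.5269, -0.2128, 0.1978]
tcp_rot: [-90.0, 0.1, -13.2]
wrist_force: [0.5, 0.1, -1.1]
opening: 0.0492
time: 51.1
ee_pos: [0.5517, -0.1002, 0.198]
tcp_rot: [-90.0, 0.1, -13.1]
wrist_force: [-0.3, 0.1, -0.5]
opening: 0.049
time: 51.6
ee_pos: [0.5766, 0.0122, 0.1979]
tcp_rot: [-90.0, 0.1, -13.1]
wrist_force: [0.1, -0.5, -0.8]
opening: 0.0492
time: 52.1
ee_pos: [0.59, 0.0827, 0.1988]
tcp_rot: [-90.0, 0.0, -13.1]
wrist_force: [0.4, 0.3, -2.4]
opening: 0.0494
time: 52.6
ee_pos: [0.5893, 0.0798, 0.1151]
tcp_rot: [-90.0, 0.0, -13.2]
wrist_force: [-0.4, 1.0, -1.6]
opening: 0.0492
time: 53.1
ee_pos: [0.5895, 0.0805, 0.0727]
tcp_rot: [-90.0, 0.0, -13.2]
wrist_force: [-0.6, 0.3, -2.4]
opening: 0.0492
time: 53.5
ee_pos: [0.5898, 0.0807, 0.0706]
tcp_rot: [-90.0, -0.0, -13.2]
wrist_force: [-0.1, 0.1, -0.7]
opening: 0.0489
```

```bash
python3 -m jog '[[0.5,0,0,0,0,0,0],[0.3,0,0,0,0,0,0],[0.1,0,0,0,0,0,0],[0.1,0,0,0,0,0,0],[0.1,0,0,0,0,0,0]]'
python3 -m jog '[[0.1,0,0,0.6,0,0,0],[0.1,0,0,1.6,0,0,0],[0.1,0,0,2.8,0,0,0],[0.1,0,0,4.4,0,0,0],[0.1,0,0,6,0,0,0]]'
python3 -m jog '[[0,0,-1,0,0,0,0],[0,0.1,-2.2,0,0,0,0],[0,0.1,-3.4,0,0,0,0],[0,0.2,-4.6,0,0,0,0],[0,0.2,-5.8,0,0,0,0]]'
python3 -m jog '[[0,0,-1.2,0,0,0,0],[0,0.1,-2.4,0,0,0,0],[0,0.1,-3.6,0,0,0,0],[0,0.2,-4.8,0,0,0,0],[0,0.2,-6,0,0,0,0]]'
python3 -m jog '[[0,0,-1.2,0,0,0,0],[0,0,-2.4,0,0,0,0],[0,0.04,-3.6,0,0,0,0],[0,0.04,-4.36,0,0,0,0],[0,0.04,-4.36,0,0,0,0]]'
python3 chk.py bottle tin sprayM
python3 -m jog '[[0,0,0,-0.6,0,0,0],[0,0,0,-1.2,0,0,0],[0,0,0,-1.8,0,0,0],[0,0,0,-2.4,0,0,0],[0,0,0,-3,0,0,0]]'
python3 -m jog '[[0,0,0,-0.6,0,0,0],[0,0,0,-1.1,0,0,0],[0,0,0,-1.35,0,0,0],[0,0,0,-1.35,0,0,0]]'
python3 -m jog '[[0.2,0,0,0,0,0,0],[0.3,0,0,0,0,0,0],[0.5,0,0,0,0,0,0],[0.7,0,0,0,0,0,0],[0.7,0,0,0,0,0,0]]' 30
python3 -m jog '[[0.7,0,0,0,0,0,0],[0.7,0,0,0,0,0,0],[0.7,0,0,0,0,0,0]]'
```

```text
time: 54.0
ee_pos: [0.5897, 0.0806, 0.0704]
tcp_rot: [-90.0, -0.0, -13.2]
wrist_force: [-0.3, 0.7, -0.0]
opening: 0.0767
time: 54.5
ee_pos: [0.5893, 0.0806, 0.2229]
tcp_rot: [-90.0, -0.0, -13.2]
wrist_force: [1.0, 0.9, 0.4]
opening: 0.0769
time: 55.0
ee_pos: [0.5947, -0.0655, 0.2216]
tcp_rot: [-90.0, -0.1, -13.2]
wrist_force: [0.7, 0.4, 0.2]
opening: 0.0854
time: 55.5
ee_pos: [0.5996, -0.2156, 0.2216]
tcp_rot: [-90.0, -0.1, -13.2]
wrist_force: [-0.5, 0.7, -0.6]
opening: 0.085
time: 56.0
ee_pos: [0.6002, -0.3257, 0.2207]
tcp_rot: [-90.0, -0.0, -13.3]
wrist_force: [0.2, -0.2, 0.4]
opening: 0.0856
scene bottle 145 z 0.1367 c [0.5915 0.0808] [0.025 0.026]
scene tin 235 z 0.0928 c [0.5742 0.0149] [0.057 0.037]
scene sprayM 319 z 0.1671 c [ 0.6024 -0.3205] [0.049 0.05 ]
top bottle 145 z 0.135 c [0.5892 0.0797] [0.026 0.025]
top tin 396 z 0.09 c [0.5734 0.0162] [0.054 0.036]
top sprayM 564 z 0.166 c [ 0.5997 -0.322 ] [0.048 0.048]
time: 56.6
ee_pos: [0.6009, -0.3219, 0.1456]
tcp_rot: [-90.0, -0.0, -13.1]
wrist_force: [0.4, 0.1, 0.9]
opening: 0.0853
time: 57.0
ee_pos: [0.6004, -0.3227, 0.1109]
tcp_rot: [-90.0, 0.1, -13.1]
wrist_force: [0.2, -0.5, 0.3]
opening: 0.0857
time: 57.5
ee_pos: [0.6008, -0.3236, 0.1125]
tcp_rot: [-90.0, -0.1, -13.2]
wrist_force: [-1.6, 0.3, 6.5]
opening: 0.0509
time: 57.8
ee_pos: [0.6009, -0.3236, 0.1126]
tcp_rot: [-90.0, -0.1, -13.2]
wrist_force: [-1.4, 0.0, 5.1]
opening: 0.0507
```

```bash
python3 -m jog '[[0.7,0,0,0.2,0,0,0],[0.7,0,0,0.7,0,0,0],[0.7,0,0,1.3,0,0,0],[0.7,0,0,1.9,0,0,0],[0.7,0,0,2.4,0,0,0]]'
python3 -m jog '[[0.7,-0.05,0.4,0,0,0,0],[0.7,-0.2,1.2,0,0,0,0],[0.7,-0.3,2.1,0,0,0,0],[0.7,-0.4,3,0,0,0,0],[0.7,-0.54,3.93,0,0,0,0]]'
python3 -m jog '[[0.7,-0.15,0.9,0,0,0,0],[0.7,-0.3,1.8,0,0,0,0],[0.7,-0.45,2.7,0,0,0,0],[0.7,-0.6,3.6,0,0,0,0],[0.7,-0.7,4.5,0,0,0,0]]'
python3 -m jog '[[0.7,-0.1,0.7,0,0,0,0],[0.7,-0.2,1.3,0,0,0,0],[0.7,-0.3,1.9,0,0,0,0],[0.7,-0.3,2.3,0,0,0,0],[0.7,-0.3,2.5,0,0,0,0]]'
python3 -m jog '[[0.7,0,0,-0.3,0,0,0],[0.7,0,0,-0.9,0,0,0],[0.7,0,0,-1.5,0,0,0],[0.7,0,0,-2,0,0,0],[0.7,0,0,-2.2,0,0,0]]'
python3 -m jog '[[0.7,0,0,-0.08,0,0,0],[0.7,0,0,-0.14,0,0,0],[0.7,0,0,-0.17,0,0,0],[0.7,0,0,-0.17,0,0,0]]'
python3 -m jog '[[0.5,0,0,0,0,0,0],[0.3,0,0,0,0,0,0],[0.1,0,0,0,0,0,0],[0,0,0,0,0,0,0],[0,0,0,0,0,0,0]]'
python3 -m jog '[[0,0,0,0.6,0,0,0],[0,0,0,1.4,0,0,0],[0,0,0,2.4,0,0,0],[0,0,0,3.6,0,0,0],[0,0,0,4.8,0,0,0]]'
python3 -m jog '[[0,-1,-1,0.4,0,0,0],[0,-2,-2,0.8,0,0,0],[0,-3,-3,0.8,0,0,0],[0,-4,-4,0.8,0,0,0],[0,-4,-4,0.8,0,0,0]]'
python3 -m jog '[[0,0,0,0,0,0,0],[0,0,0,0,0,0,0],[0,0,0,0,0,0,0]]'
python3 - <<'E'
from chk import *
chk([S[k] for k in('spray','bottle','tin','reel','jar')]+[('cleanerW',(.4265,.3365),.042,.06)])
cv2.imwrite("pics/end.png",bot.camera("scene")[0][:,:,::-1])
E
```

```text
time: 58.3
ee_pos: [0.6008, -0.3234, 0.173]
tcp_rot: [-90.0, -0.0, -13.2]
wrist_force: [0.6, -0.8, -2.0]
opening: 0.0506
time: 58.8
ee_pos: [0.5867, -0.2236, 0.1707]
tcp_rot: [-90.0, 0.1, -13.2]
wrist_force: [-0.2, -0.1, -2.8]
opening: 0.0504
time: 59.3
ee_pos: [0.5688, -0.1111, 0.1709]
tcp_rot: [-90.0, 0.1, -13.1]
wrist_force: [1.3, 0.1, -2.7]
opening: 0.051
time: 59.8
ee_pos: [0.5622, -0.0492, 0.1715]
tcp_rot: [-90.0, -0.0, -13.1]
wrist_force: [-0.1, 0.2, -3.1]
opening: 0.051
time: 60.3
ee_pos: [0.5612, -0.0504, 0.1139]
tcp_rot: [-90.0, 0.2, -13.2]
wrist_force: [-0.5, -0.4, -3.4]
opening: 0.0507
time: 60.7
ee_pos: [0.5623, -0.0501, 0.1136]
tcp_rot: [-90.0, -0.1, -13.2]
wrist_force: [-3.7, 0.7, 5.5]
opening: 0.0509
time: 61.2
ee_pos: [0.5623, -0.0501, 0.1123]
tcp_rot: [-90.0, -0.0, -13.2]
wrist_force: [1.0, -0.6, 0.9]
opening: 0.0849
time: 61.7
ee_pos: [0.562, -0.0501, 0.2345]
tcp_rot: [-90.0, -0.0, -13.2]
wrist_force: [0.9, -0.2, 0.2]
opening: 0.0856
time: 62.2
ee_pos: [0.4601, -0.1522, 0.2543]
tcp_rot: [-90.1, -0.1, -13.3]
wrist_force: [1.2, -0.2, -0.5]
opening: 0.0852
time: 62.5
ee_pos: [0.4628, -0.1495, 0.2523]
tcp_rot: [-90.0, 0.0, -13.1]
wrist_force: [0.3, 0.2, 0.3]
opening: 0.0856
scene spray 363 z 0.1688 c [ 0.5636 -0.0491] [0.049 0.049]
scene bottle 148 z 0.1366 c [0.5916 0.0806] [0.026 0.026]
scene tin 235 z 0.0927 c [0.5729 0.0109] [0.069 0.037]
scene reel 302 z 0.0404 c [ 0.6323 -0.0689] [0.051 0.048]
scene jar 407 z 0.0439 c [0.663  0.0695] [0.049 0.048]
scene cleanerW 422 z 0.0482 c [0.4309 0.3364] [0.048 0.051]
top spray 523 z 0.167 c [ 0.5612 -0.0497] [0.047 0.048]
top bottle 149 z 0.1347 c [0.5885 0.08  ] [0.025 0.026]
top tin 393 z 0.0903 c [0.5732 0.0161] [0.054 0.036]
top reel 403 z 0.0382 c [ 0.6318 -0.0697] [0.048 0.047]
top jar 405 z 0.0418 c [0.6606 0.0683] [0.048 0.048]
top cleanerW 364 z 0.0459 c [0.4261 0.3348] [0.051 0.048]
```

View pics/end.png

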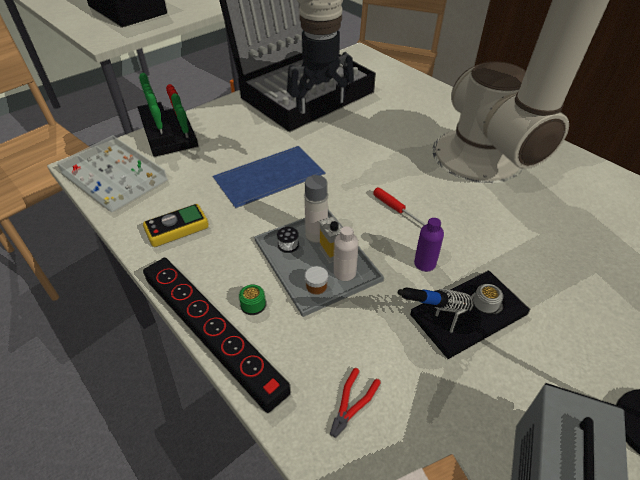

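The end view shows the spray can (315,205), the tin (328,238) and the bottle (345,250) back on the tray. The cleaner sits in the well at (488,295), and the gripper is clear of everything.

```bash
python3 -c "
from workcell import bot
print(bot.job_done())"
```

```text
the job is handed in; nothing more can be done
None
```

The job is done and handed in at about 63 s of robot time. I moved the spray can, bottle and tin to the mat and set the tip cleaner down in the stand's well. Then I put the tin, bottle and spray can back on the tray where they had stood.

**Containers:** in the top camera, spray can, bottle and tin are within about 1 mm of where they stood at the start. The scene camera agrees for spray can and bottle. Its last tin reading was about 5 mm off, with the outline too long (69 mm instead of 56 mm); I took this as stray edge points from the neighbouring can, because its earlier readings of the tin had agreed.

**Reel and jar:** both are where they were, to about 1 mm.

**Tip cleaner:** it looks upright in the well, with its rim at the height expected for standing on the floor. Its centre is about 1 to 2.5 mm from the well's centre in the top and wrist cameras. The scene camera shows about 4 to 5 mm, which is still inside the 11 mm limit.

**Order and forces:** nothing was knocked over, and the wrist force stayed below about 7 N at every reading. The tin on the mat was hidden from the scene camera at the first check, but the top camera confirmed it there before I gripped the cleaner.

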